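# Swap the carver's battery packs on the charging station

## Task

Change over the carving knife's battery packs: first press the stop key of the charging station, then slide every charged pack that sits in it back out from under its rails and put it away upright in a pocket of the spare-pack tray, and slide each spent pack standing on the counter, terminal end first, under the rails of a free bay until it is fully home. When all packs are in their places, press the mode key and then the start key, each key all the way down and one at a time. Leave the jars, the spoon rest and the skewer where they are.

Things in the scene. Friction and masses are not known exactly. Their poses are not given: they have to be found in the camera images.
- station: Charging station, fixed, 186 deep x 410 wide; origin on the counter under the middle seat; x: direction in which packs slide home, y its left. Three channels 110 apart, floor 22 above the counter, level from the front edge (x -110) to the end stop (x 50.5, rising 14 above the floor). Key panel on the -y side, top 40 high. Fixed too: scale (62 high) far right, knife in cradle (85) far left.
- bay_left (a point): Seat of the left (+y) bay: where a pack's centre (_mid) is when fully home at the end stop, 51 above the counter; axes as the station's. Lips overhang both channel sides from x -25 to the stop: under them 9.5 high, 61 wide for the flange, between them 45 for the neck, tops 14 above the floor, front corners rounded. Open above before the lips: set a pack down, centre at x -90, slide it in.
- bay_middle (a point): Seat of the middle bay: where a pack's centre (_mid) is when fully home at the end stop, 51 above the counter; axes as the station's. Rails as the left bay's.
- bay_right (a point): Seat of the right (-y) bay: where a pack's centre (_mid) is when fully home at the end stop, 51 above the counter; axes as the station's. Rails as the left bay's.
- full1_mid (a point): Battery pack 100 (x) x 58 (y) x 58 high; point at its centre, 29 over its underside; x to the terminal end (brass contacts), latch at -x. From below: flange 7 thick, 56 wide, x -35 to 50; neck 40 wide to 16 high; straight-sided body 16 to 58 high, gripped there. 0.3-0.6 kg. Charged (4 gauge bars): in a bay at first. May be absent (None).
- full2_mid (a point): Battery pack 100 (x) x 58 (y) x 58 high; point at its centre, 29 over its underside; x to the terminal end (brass contacts), latch at -x. From below: flange 7 thick, 56 wide, x -35 to 50; neck 40 wide to 16 high; straight-sided body 16 to 58 high, gripped there. 0.3-0.6 kg. Charged (4 gauge bars): in a bay at first. May be absent (None).
- full3_mid (a point): Battery pack 100 (x) x 58 (y) x 58 high; point at its centre, 29 over its underside; x to the terminal end (brass contacts), latch at -x. From below: flange 7 thick, 56 wide, x -35 to 50; neck 40 wide to 16 high; straight-sided body 16 to 58 high, gripped there. 0.3-0.6 kg. Charged (4 gauge bars): in a bay at first. May be absent (None).
- spent1_mid (a point): Battery pack 100 (x) x 58 (y) x 58 high; point at its centre, 29 over its underside; x to the terminal end (brass contacts), latch at -x. From below: flange 7 thick, 56 wide, x -35 to 50; neck 40 wide to 16 high; straight-sided body 16 to 58 high, gripped there. 0.3-0.6 kg. Spent (1 bar): stands on the counter at first. May be absent (None).
- spent2_mid (a point): Battery pack 100 (x) x 58 (y) x 58 high; point at its centre, 29 over its underside; x to the terminal end (brass contacts), latch at -x. From below: flange 7 thick, 56 wide, x -35 to 50; neck 40 wide to 16 high; straight-sided body 16 to 58 high, gripped there. 0.3-0.6 kg. Spent (1 bar): stands on the counter at first. May be absent (None).
- spent3_mid (a point): Battery pack 100 (x) x 58 (y) x 58 high; point at its centre, 29 over its underside; x to the terminal end (brass contacts), latch at -x. From below: flange 7 thick, 56 wide, x -35 to 50; neck 40 wide to 16 high; straight-sided body 16 to 58 high, gripped there. 0.3-0.6 kg. Spent (1 bar): stands on the counter at first. May be absent (None).
- pocket_near (a point): Pocket nearest the robot (-x) of the fixed aluminium spare-pack tray left of the station (376 x 74, three pockets in a row along its x, a full-gauge pictogram on each floor). Inside 120 (x) x 66 (y), open on top, floor 4, wall tops 22 above the counter. Site: where a stored pack's centre is (upright, length along x, either way round), 33 above the counter; axes as the tray's.
- pocket_mid (a point): Pocket in the middle of the fixed aluminium spare-pack tray left of the station (376 x 74, three pockets in a row along its x, a full-gauge pictogram on each floor). Inside 120 (x) x 66 (y), open on top, floor 4, wall tops 22 above the counter. Site: where a stored pack's centre is (upright, length along x, either way round), 33 above the counter; axes as the tray's.
- pocket_far (a point): Pocket farthest (+x) of the fixed aluminium spare-pack tray left of the station (376 x 74, three pockets in a row along its x, a full-gauge pictogram on each floor). Inside 120 (x) x 66 (y), open on top, floor 4, wall tops 22 above the counter. Site: where a stored pack's centre is (upright, length along x, either way round), 33 above the counter; axes as the tray's.
- key_stop (a joint): Stop key, a small round cap of 20 diameter with a square sign beside it, nearest the robot; value: how far it is pressed in m, 0 up, 0.006 fully down; spring, fully down at about 5 N, comes back up by itself; counts as pressed beyond 0.004.
- key_stop_top (a point): Centre of the top of the stop key, 50 above the counter when up; presses straight down.
- key_mode (a joint): Mode key, an oblong cap 16 x 36 with three bars beside it, the middle one; value: how far it is pressed in m, 0 up, 0.006 fully down; spring, fully down at about 5 N, comes back up by itself; counts as pressed beyond 0.004.
- key_mode_top (a point): Centre of the top of the mode key, 50 above the counter when up; presses straight down.
- key_start (a joint): Start key, a large round cap of 36 diameter with a triangle beside it, farthest from the robot; value: how far it is pressed in m, 0 up, 0.006 fully down; spring, fully down at about 5 N, comes back up by itself; counts as pressed beyond 0.004.
- key_start_top (a point): Centre of the top of the start key, 50 above the counter when up; presses straight down.
- jar_tall: Closed glass jar, 64 diameter x 130 high; bystander, origin at its underside. Leave it where it is.
- jar_small: Closed glass jar, 56 diameter x 85 high; bystander, origin at its underside. Leave it where it is.
- jar_wide: Closed glass jar, 68 diameter x 80 high; bystander, origin at its underside. Leave it where it is.
- spoon_rest: White ceramic spoon rest, dish of 104 diameter, 16 high, with a 40 tail; bystander, origin at its underside. Leave it where it is.
- skewer: Stainless shawarma skewer, about 650 long, lying along y behind the station, to 40 high; bystander, origin at its underside. Leave it where it is.
Mind the look-alikes: they are no part of the job. What is shaped like the part that bears spent2_mid but red or turquoise is not meant.

How it is judged:
By the outcome, as a careful person would: the job done as asked, in the order asked, and still so for the second after the job is handed in, with the robot touching nothing.
Of full1, full2, full3 only 2 to 3 are there at a start; the rules pass over those that are not, and their reading is None.
Of spent1, spent2, spent3 only 2 to 3 are there at a start; the rules pass over those that are not, and their reading is None.
At some moment in a run one of spent1, spent2, spent3, full1, full2, full3 may be knocked a few centimetres aside while the robot is not near it.
It also fails if it takes over 210 s, if anything falls off the work surface, if the arm or the gripper's body presses on something with over 40 N, if the wrist force passes 120 N, or if a joint passes its speed limit or range.

## Robot

A 6-joint arm with a two-finger parallel gripper is mounted at the origin on the work surface. World frame = base frame: x ahead of the robot, y to its left, z up, the work surface at z = 0. Lengths are in m, angles in rad, forces in N, time in s.
With the tool pointing down it reaches from about 0.275 to 0.975 m from the base axis. Payload 8.4 kg.
Tool frame: the origin (TCP) lies midway between the tips of the shut fingers; the grasp point (between the pads) lies 19 mm behind it (r.tcp_to_grasp is the distance from the TCP to the grasp point, in m); z points along the fingers, y is the direction in which the jaws open and shut (so a half turn about z gives the same grasp; the last joint's range is limited). The gripper opens to 92 mm and grips with 3 to 60 N. Pads are 20 mm wide; open, the fingers measure 128 mm over their backs; the gripper's body (75 mm by 189 mm) begins 69 mm behind the grasp point.
Start: joints at [1.248, 0.353, 1.633, -0, 1.155, -0.002], TCP at [0.197, 0.593, 0.215] pointing down, gripper open.
Joint ranges: [-2.63, 2.63], [-0.92, 2.1], [0.06, 2.66], [-1.3, 4.44], [0, 2.69], [-3.02, 3.02]. Speed limits (rad/s): [2.22, 2.22, 2.79, 3.14, 3.14, 3.14].

## Interface

Orientations are given as [roll, pitch, yaw] about the fixed x, y, z axes, in that order (R = Rz(yaw) Ry(pitch) Rx(roll)).
In Python, from station import observe, imaging, sign_off, r gives the robot as it stands.
- The arm moves only by the shell command python3 -m jog 'ROWS' [FORCE]. ROWS is a JSON object of lists of equal length, an entry for each row: "turn": the turn, a rotation vector about the world's x, y, z in degrees, a list of three; "delta_pos": the shift along the world's x, y, z in m, a list of three; "claw": the opening in per cent of the stroke, from 0 (shut) to 100 (fully open). A call has 1 to 8 rows; each row is the pose to reach, as a shift and turn from the pose commanded when the call began; what a row does not reach only later rows make up. A row lasts 1/8 s, in which the tool goes at most 62.5 mm and 10.7 degrees, less where a joint would pass 70% of its speed; a pose out of reach is approached as far as the arm can. A call with a gripper value outside its range is refused whole. The fingers move at their own pace and stop on an object; FORCE is the grip in N (left out, the last holds). Time passes only in rows, so rows that repeat a pose let the fingers close. It gives the time, the measured TCP pose, the force and the opening at its end, in the units of the state.
- observe(): the state, without advancing time (a new reading comes with each control period).
- imaging.grab_frame(name): name is "scene" or "side" or "wrist"; returns (picture, depth): 420x560x3 uint8, red, green, blue; 420x560 float32, m along the optical axis (not along the pixel's ray), 0 where there is no reading.
- imaging.camera_model(name): a dict with "fov_y" (degrees; the focal length in pixels is half the picture's height over the tangent of half this angle, whatever the lens; pixels are square), "cx", "cy" (the principal point, pixels), "k1" (the pictures are not rectified: a ray, as slopes to the right and down, at radius r is drawn at 1 + k1 r^2 times it, then the intrinsics apply), "rvec" (rotation vector, rad) and "tvec" (3), from world to camera coordinates, as OpenCV has them. Camera axes: x right, y down, z forward; pixel columns grow to the right and rows downward; lengths in m; the calibration is good to about 2 mm. A picture is of the moment at which its call begins: read the wrist's pose just before it. camera_model takes no time and is no camera call; for the wrist camera it gives the pose at the moment of the call.
- sign_off(): hands the job in, once; it reports no verdict.
The state is a dict: "clock": time; "q": joint angles; "qvel": joint speeds; "tau": joint torques, N m; "tool_pos": TCP position; "tcp_rot": TCP orientation; "wrist_force": force on the tool from outside, world axes, zero at the start; "wrist_torque": the same for the moment, N m; "width": opening from 0.0 (shut) to 1.0 (fully open).
Only numpy, scipy, OpenCV 4.12 (cv2) and the standard library are available. Lean on these libraries where they do the work, as an engineer would, in place of code of your own. Each camera call takes 0.05 s, during which the arm holds its last target.

## Working session

There is one attempt and no reset: what is moved stays moved. The work goes in short steps, Python scripts to look and compute and a shell command to move; the robot and the scene stay as the last step left them, time stands still between calls to the robot, and variables do not carry over. Pictures are saved under pics/ and viewed, and the job is handed in when it is done.

```bash
ls; mkdir -p pics
python3 - <<'E'
from station import observe, imaging, sign_off, r
import cv2,numpy as np
print(observe())
for n in ["scene","side","wrist"]:
    m=imaging.camera_model(n);print(n,m)
    p,d=imaging.grab_frame(n); cv2.imwrite(f"pics/{n}0.png",p[:,:,::-1]); np.savez(f"pics/{n}0.npz",p=p,d=d,**{k:np.array(v) for k,v in m.items()})
E
```

```text
pics
{'clock': 0.0, 'q': array([ 1.24760974e+00,  3.53620856e-01,  1.63412475e+00,  2.91840669e-05,
        1.15521072e+00, -2.38745363e-03]), 'qvel': array([ 0.00117523,  0.00104654,  0.00096358, -0.00096026,  0.00125505,
        0.00014354]), 'tau': array([-1.17753494e-03, -5.93852985e+01, -3.34195983e+01,  6.95819431e-02,
        2.36550299e-02, -9.42090173e-05]), 'tool_pos': array([0.19690429, 0.59265069, 0.21388476]), 'tcp_rot': array([-3.14022905e+00, -2.99394512e-05,  2.82078170e+00]), 'wrist_force': array([ 0.56073942, -0.06917661,  0.14102467]), 'wrist_torque': array([ 0.01967648,  0.03369612, -0.0697857 ]), 'width': 0.998690272881824}
scene {'fov_y': 56.58088398190251, 'cx': 281.26798259315115, 'cy': 210.8267566426388, 'k1': -0.027651860000021813, 'rvec': array([ 1.0325223 ,  2.25925447, -1.21203911]), 'tvec': array([ 0.30353313, -0.18520405,  1.52179396])}
side {'fov_y': 55.786868879806505, 'cx': 281.5090539929895, 'cy': 206.94203924277946, 'k1': -0.07814242575168479, 'rvec': array([ 2.23303428, -0.50987881,  0.23455105]), 'tvec': array([-0.4226108 ,  0.23178327,  1.0824423 ])}
wrist {'fov_y': 62.211429472349444, 'cx': 278.5627109720844, 'cy': 208.12186766099563, 'k1': -0.062144590693683235, 'rvec': array([-2.35928663, -1.70187741, -0.23551483]), 'tvec': array([-0.62439142, -0.03153337,  0.39178111])}
```

View pics/scene0.png

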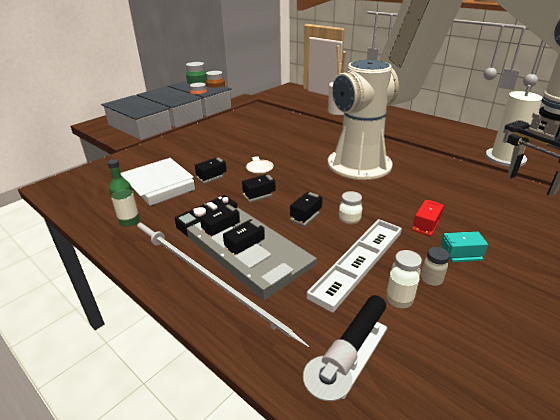

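View pics/side0.png

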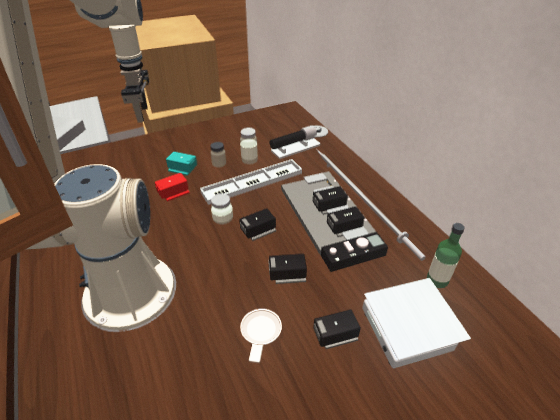

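View pics/wrist0.png

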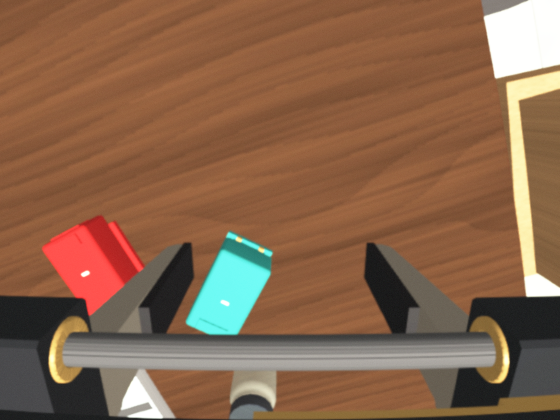

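The scene view shows three black packs on the counter (pixels 210,168; 258,186; 306,206). Two more sit in the middle and right bays (244,235; 218,218). The left bay and all three pockets are empty. The red pack (428,217) and the turquoise pack (464,245) are look-alikes.

```bash
cat > h.py <<'E'
import numpy as np,cv2
from station import observe, imaging
def f_of(m): return 210/np.tan(np.radians(float(m['fov_y']))/2)
def KD(m):
    f=f_of(m); return np.array([[f,0,m['cx']],[0,f,m['cy']],[0,0,1.]]),np.array([float(m['k1']),0,0,0,0])
def RT(m): return cv2.Rodrigues(np.array(m['rvec'],float))[0],np.array(m['tvec'],float)
def proj(m,P):
    K,D=KD(m); return cv2.projectPoints(np.array(P,float).reshape(-1,1,3),np.array(m['rvec'],float),np.array(m['tvec'],float),K,D)[0].reshape(-1,2)
def rays(m,uv):
    K,D=KD(m); R,t=RT(m)
    n=cv2.undistortPoints(np.array(uv,float).reshape(-1,1,2),K,D).reshape(-1,2)
    return -R.T@t, np.c_[n,np.ones(len(n))]@R   # unscaled: cam depth 1
def onz(m,uv,z):
    c,d=rays(m,uv); s=(z-c[2])/d[:,2]; return c+d*s[:,None]
def cloud(m,d):
    H,W=d.shape; u,v=np.meshgrid(np.arange(W),np.arange(H))
    c,D=rays(m,np.c_[u.ravel(),v.ravel()]); P=(c+D*d.reshape(-1,1)).reshape(H,W,3); P[d==0]=np.nan; return P
def grab(n,save=None):
    m=imaging.camera_model(n); p,d=imaging.grab_frame(n)
    if save: cv2.imwrite(f'pics/{save}.png',p[:,:,::-1])
    return m,p,d
E
python3 - <<'E'
from h import *
for n in ["scene","side"]:
    z=np.load(f'pics/{n}0.npz'); m={k:z[k] for k in z.files}; P=cloud(m,z['d']); p=z['p']
    t=P[:,:,2]
    # counter check
    w=(P[:,:,0]>0.3)&(P[:,:,0]<1)&(abs(P[:,:,1])<.5)&(abs(t)<.01)
    print(n,'counter z',np.nanmedian(t[w]),np.nanstd(t[w]))
    for lo,hi,lab in [(.050,.066,'packs'),(.072,.09,'bay')]:
        k=((t>lo)&(t<hi)&(p.max(2)<70)&(P[:,:,0]>.2)&(P[:,:,0]<1.1)&(abs(P[:,:,1])<.6)).astype(np.uint8)
        nc,L,S,C=cv2.connectedComponentsWithStats(k)
        for i in range(1,nc):
            if S[i,4]<80: continue
            q=P[L==i]; r=cv2.minAreaRect(q[:,:2].astype(np.float32)*1000)
            print(lab,S[i,4],C[i].round(),'z',np.median(q[:,2]).round(4),'rect',np.round(r[0]),np.round(r[1]),round(r[2],1))
E
```

```text
scene counter z -7.123056595864652e-05 0.0021755253604439817
packs 215 [209. 164.] z 0.0578 rect [ 442. -358.] [ 61. 102.] 76.0
packs 271 [257. 182.] z 0.0578 rect [ 421. -134.] [ 60. 100.] 69.3
packs 350 [305. 202.] z 0.0578 rect [418.  66.] [102.  58.] 5.1
packs 178 [220. 224.] z 0.0589 rect [669. -43.] [ 49. 111.] 55.4
packs 195 [244. 242.] z 0.0579 rect [680.  68.] [ 47. 107.] 56.2
packs 215 [370. 327.] z 0.0617 rect [706. 463.] [142.   7.] 5.9
bay 395 [218. 215.] z 0.0797 rect [657. -61.] [59. 97.] 84.4
bay 465 [242. 232.] z 0.0798 rect [669.  50.] [57. 97.] 84.6
bay 86 [436. 259.] z 0.0779 rect [443. 486.] [25. 50.] 13.3
bay 431 [363. 319.] z 0.0736 rect [710. 446.] [144.  22.] 6.5
side counter z 0.0005214177684063626 0.0023706561429654286
packs 143 [288. 141.] z 0.0593 rect [710. 429.] [ 35. 155.] 89.1
packs 128 [329. 204.] z 0.0583 rect [653.  25.] [ 41. 109.] 59.4
packs 391 [258. 219.] z 0.0586 rect [415.  60.] [101.  57.] 5.1
packs 137 [345. 226.] z 0.058 rect [640. -83.] [ 48. 108.] 56.0
packs 548 [289. 263.] z 0.0584 rect [ 419. -140.] [ 58. 100.] 69.1
packs 774 [338. 324.] z 0.0582 rect [ 439. -366.] [59. 97.] 79.8
bay 300 [331. 195.] z 0.0806 rect [664.  42.] [55. 99.] 84.7
bay 367 [346. 216.] z 0.0805 rect [652. -67.] [58. 99.] 82.0
```

Run:
```python
import cv2
a=cv2.imread('pics/scene0.png'); cv2.imwrite('pics/crop1.png',cv2.resize(a[140:310,160:420],None,fx=3,fy=3,interpolation=cv2.INTER_CUBIC))
a=cv2.imread('pics/side0.png'); cv2.imwrite('pics/crop2.png',cv2.resize(a[150:350,200:400],None,fx=3,fy=3,interpolation=cv2.INTER_CUBIC))
```

```text
(no output)
```

View pics/crop1.png

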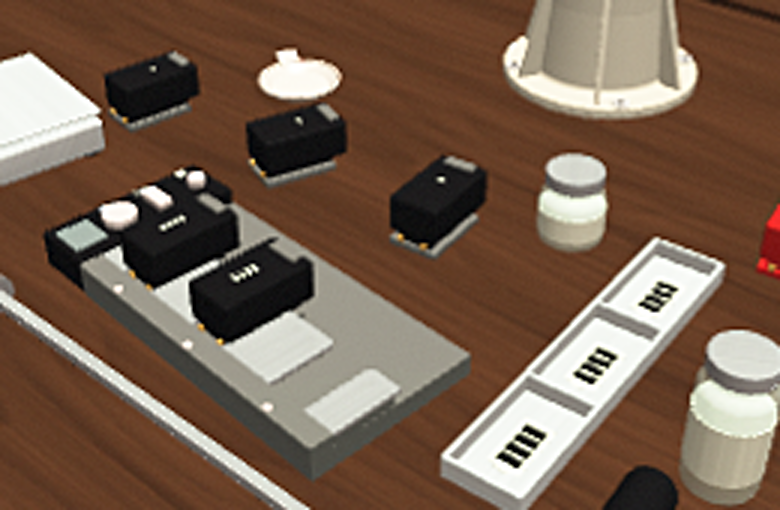

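View pics/crop2.png

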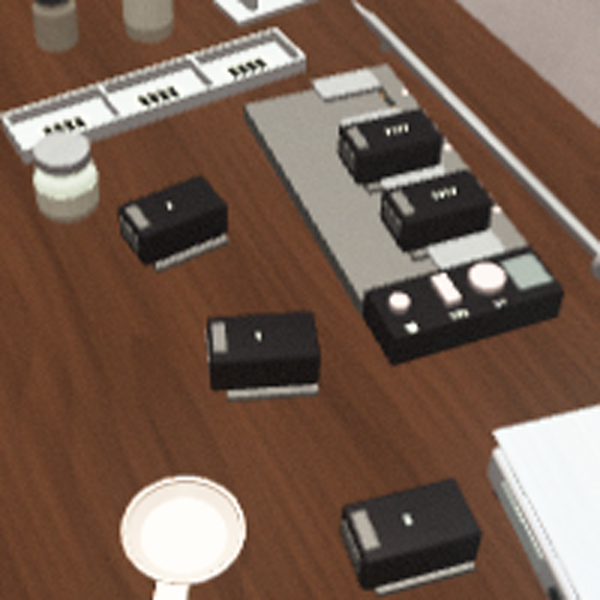

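Run:
```python
from h import *
for n in ["scene","side"]:
    z=np.load(f'pics/{n}0.npz'); m={k:z[k] for k in z.files}; P=cloud(m,z['d']); p=z['p'].astype(int)
    t=P[:,:,2]; x=P[:,:,0];y=P[:,:,1]
    def comp(k,lab,mn=25):
        nc,L,S,C=cv2.connectedComponentsWithStats(k.astype(np.uint8))
        for i in range(1,nc):
            if S[i,4]<mn: continue
            q=P[L==i]; r=cv2.minAreaRect(q[:,:2].astype(np.float32)*1000)
            print(n,lab,S[i,4],C[i].round(),'z',np.median(q[:,2]).round(4),'rect',np.round(r[0]),np.round(r[1]),round(r[2],1))
    reg=(x>.2)&(x<1.2)&(abs(y)<.7)
    comp(reg&(t>.044)&(t<.056)&(p.min(2)>150),'keys',12)
    comp(reg&(t>.076)&(t<.14)&(p.max(2)>90)&(y>0),'jars',40)
    comp(reg&(t>.017)&(t<.027)&(p.min(2)>100)&(y>.1),'traywall',100)
    comp(reg&(t>.014)&(t<.026)&(p.max(2)>70)&(y<.2)&(x>.5),'floor',100)
    comp(reg&(t>.002)&(t<.017)&(p.min(2)>150),'trayfloor/spoon',80)
    comp(reg&(t>.036)&(t<.044)&(p.max(2)<70)&(y<-.05)&(x>.5),'panel',100)
```

```text
scene keys 133 [169. 187.] z 0.0459 rect [ 627. -347.] [ 24. 167.] 79.4
scene keys 20 [225. 199.] z 0.0499 rect [ 561. -146.] [19. 13.] 47.7
scene keys 42 [212. 205.] z 0.0498 rect [ 611. -151.] [36. 15.] 83.8
scene keys 81 [350. 209.] z 0.0503 rect [354. 185.] [30. 64.] 29.5
scene keys 75 [199. 211.] z 0.0503 rect [ 657. -157.] [35. 37.] 50.8
scene keys 38 [126. 213.] z 0.0488 rect [ 807. -315.] [ 9. 32.] 68.8
scene keys 32 [410. 293.] z 0.0501 rect [558. 481.] [ 5. 32.] 68.6
scene keys 1138 [325. 382.] z 0.0518 rect [860. 461.] [78. 88.] 6.2
scene jars 184 [352. 196.] z 0.0802 rect [337. 176.] [59. 56.] 5.4
scene jars 41 [255. 223.] z 0.0817 rect [625.  49.] [38. 16.] 86.0
scene jars 873 [406. 268.] z 0.1149 rect [550. 453.] [61. 61.] 57.5
scene jars 314 [340. 351.] z 0.0788 rect [810. 456.] [52. 30.] 9.1
scene traywall 694 [353. 264.] z 0.0213 rect [498. 308.] [380.  76.] 3.3
scene traywall 1159 [284. 257.] z 0.0222 rect [644. 158.] [126. 152.] 86.1
scene traywall 459 [262. 312.] z 0.0252 rect [804. 240.] [276.  14.] 89.5
scene floor 162 [168. 195.] z 0.0205 rect [ 637. -349.] [ 6
[... 1439 characters left out ...]
] [127. 161.] 84.2
side floor 239 [368. 202.] z 0.0225 rect [800.  20.] [360.  16.] 89.1
side floor 1565 [312. 213.] z 0.023 rect [635.  40.] [321. 162.] 83.2
side floor 171 [417. 358.] z 0.0205 rect [ 584. -514.] [ 42. 174.] 64.1
side trayfloor/spoon 300 [295. 148.] z 0.0103 rect [750. 439.] [201.  69.] 1.5
side trayfloor/spoon 157 [281. 169.] z 0.0057 rect [629. 327.] [110.  48.] 5.1
side trayfloor/spoon 184 [252. 179.] z 0.0056 rect [503. 320.] [111.  50.] 4.0
side trayfloor/spoon 209 [220. 189.] z 0.0055 rect [377. 311.] [116.  52.] 3.0
side trayfloor/spoon 1283 [260. 330.] z 0.008 rect [ 281. -285.] [137. 101.] 81.9
side panel 582 [349. 251.] z 0.0406 rect [ 630. -158.] [ 71. 185.] 85.3
```

```bash
python3 -m jog '{"turn":[[0,0,12.5],[0,0,12.5],[0,0,12.5],[0,0,12.5],[0,0,12.5],[0,0,12.5],[0,0,12.5],[0,0,12.5]],"delta_pos":[[0.027,-0.055,0.01],[0.054,-0.11,0.02],[0.08,-0.165,0.03],[0.106,-0.22,0.05],[0.133,-0.275,0.07],[0.16,-0.33,0.09],[0.187,-0.385,0.09],[0.213,-0.44,0.09]],"claw":[100,100,100,100,100,100,100,100]}'
python3 -m jog '{"turn":[[0,0,0],[0,0,0],[0,0,0],[0,0,0],[0,0,0],[0,0,0]],"delta_pos":[[0.02,-0.055,0],[0.05,-0.11,0.0],[0.08,-0.165,0.0],[0.106,-0.22,0.0],[0.113,-0.25,0.0],[0.113,-0.25,0.0]],"claw":[100,100,100,100,100,100]}'
python3 - <<'E'
from h import *
s=observe();print(s['clock'],s['tool_pos'],s['tcp_rot'])
m,p,d=grab('wrist','w1'); R,t=RT(m);print('cam',-R.T@t, R)
np.savez('pics/w1.npz',p=p,d=d,**{k:np.array(v) for k,v in m.items()})
E
```

```text
clock: 1.15
tool_pos: [0.4097, 0.1534, 0.3051]
tcp_rot: [3.141, 0.001, 3.039]
wrist_force: [0.5, 0.4, -0.3]
width: 1.003
clock: 1.9
tool_pos: [0.5221, -0.0966, 0.304]
tcp_rot: [-3.141, -0.001, 3.036]
wrist_force: [-0.1, 0.1, -0.2]
width: 0.997
1.9 [ 0.52213829 -0.09659221  0.30399714] [-3.14144869e+00 -9.48508395e-04  3.03594286e+00]
cam [ 0.44660225 -0.08901067  0.47568143] [[ 0.10563568  0.99440438  0.00102   ]
 [ 0.95713705 -0.10195484  0.27109753]
 [ 0.26968456 -0.02766129 -0.96255134]]
```

View pics/w1.png

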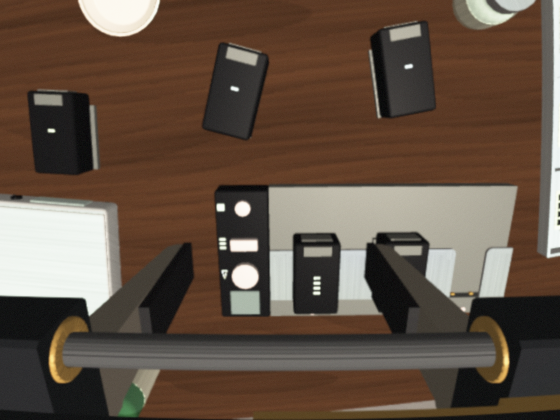

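The wrist view shows the panel with stop at (242,209), mode at (244,245) and start at (245,276). The right-bay pack with 4 bars is at (316,272) and the middle-bay pack at (402,260). The three single-bar packs are at (60,130), (236,90) and (403,70).

```bash
cat >> h.py <<'E'
def comps(P,k,mn=50,lab=''):
    nc,L,S,C=cv2.connectedComponentsWithStats(k.astype(np.uint8)); out=[]
    for i in range(1,nc):
        if S[i,4]<mn: continue
        q=P[L==i]; r=cv2.minAreaRect(q[:,:2].astype(np.float32)*1000)
        # end with latch unresolved
        print(lab,S[i,4],C[i].round(),'z',np.median(q[:,2]).round(4),'rect',np.round(r[0],1),np.round(r[1],1),round(r[2],1))
        out.append((L==i,r))
    return out
E
python3 - <<'E'
from h import *
z=np.load('pics/w1.npz'); m={k:z[k] for k in z.files}; P=cloud(m,z['d']); p=z['p'].astype(int)
t=P[:,:,2]; x=P[:,:,0];y=P[:,:,1]
comps(P,(t>.052)&(t<.064)&(x<.6),200,'spent')
comps(P,(t>.074)&(t<.086)&(x>.5),200,'full')
comps(P,(t>.046)&(t<.054)&(x>.5)&(p.min(2)>120),80,'keys')
comps(P,(t>.019)&(t<.025)&(x>.5),80,'floor')
comps(P,(t>.030)&(t<.039)&(x>.5),80,'lips')
comps(P,(t>.019)&(t<.025)&(x<.6)&(y>.15),80,'tray')
for lab,uv in [('stA',[(271,186),(516,186)]),]:
    print(lab,onz(m,uv,.022))
E
python3 - <<'E'
import cv2
a=cv2.imread('pics/w1.png'); cv2.imwrite('pics/c3.png',cv2.resize(a[170:330,190:560],None,fx=2.16,fy=2.16,interpolation=cv2.INTER_CUBIC))
E
```

```text
spent 360 [491.  11.] z 0.0564 rect [361.6 165. ] [51.  14.7] 71.3
spent 4594 [406.  69.] z 0.0596 rect [415.9  62.4] [101.9  58.6] 4.9
spent 4466 [234.  91.] z 0.0593 rect [ 420.  -137.4] [ 57.9 101.7] 69.3
spent 3898 [ 54. 132.] z 0.0591 rect [ 440.8 -362.7] [ 59.2 102.4] 80.7
spent 4466 [ 49. 234.] z 0.063 rect [ 572.3 -402.5] [152.4  81.1] 80.2
full 888 [412. 252.] z 0.0816 rect [627.9  60.2] [71.7 36.4] 46.6
full 3309 [316. 277.] z 0.0814 rect [654.3 -62.7] [ 58.4 100.3] 84.3
keys 191 [242. 208.] z 0.0513 rect [ 561.6 -147.5] [18.  19.4] 81.2
keys 91 [ 16. 205.] z 0.0467 rect [ 525.4 -447.3] [46.7  6. ] 79.2
keys 126 [ 62. 209.] z 0.0468 rect [ 537.7 -384.5] [61.2  5.2] 79.4
keys 346 [243. 245.] z 0.0512 rect [ 611.2 -152.3] [35.5 16.2] 84.5
keys 504 [245. 276.] z 0.0512 rect [ 654.7 -156.8] [33.9 34.6] 81.0
floor 676 [551. 191.] z 0.0231 rect [594.9 280.2] [189.6  22.4] 7.5
floor 13870 [399. 218.] z 0.0236 rect [638.9  36.4] [366.8 162.8] 84.5
floor 138 [116. 251.] z 0.0219 rect [ 610.2 -338.2] [  2.6 125.2] 79.9
lips 101 [243. 190.] z 0.0345 rect [ 541.2 -145.6] [70.7 15. ] 71.8
lips 94 [ 15. 199.] z 0.0352 rect [ 518.2 -456. ] [49.2  4.3] 79.6
lips 445 [ 96. 231.] z 0.0346 rect [ 577.6 -355.2] [168.6  79. ] 28.5
lips 3454 [321. 284.] z 0.0375 rect [684.8 -46.5] [161.6 104.3] 84.3
lips 2544 [470. 273.] z 0.0376 rect [705.3 152.4] [122.1 103. ] 84.5
tray 1070 [553.  99.] z 0.0231 rect [471.3 274.2] [256.9  15.1] 3.5
tray 992 [489. 195.] z 0.0237 rect [585.  187.6] [75.4 30.8] 88.7
stA [[ 0.54223422 -0.10882507  0.022     ]
 [ 0.5768661   0.22552936  0.022     ]]
```

View pics/c3.png

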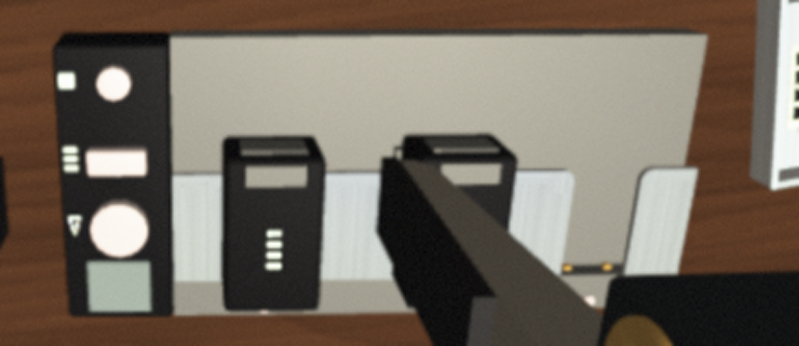

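```bash
python3 -m jog '{"turn":[[0,0,0.2],[0,0,0.2],[0,0,0.2],[0,0,0.2],[0,0,0.2],[0,0,0.2],[0,0,0.2],[0,0,0.2]],"delta_pos":[[0.02,-0.03,-0.05],[0.038,-0.051,-0.1],[0.038,-0.051,-0.16],[0.038,-0.051,-0.22],[0.038,-0.051,-0.24],[0.038,-0.051,-0.24],[0.038,-0.051,-0.24],[0.038,-0.051,-0.24]],"claw":[0,0,0,0,0,0,0,0]}'
python3 -m jog '{"turn":[[0,0,0],[0,0,0],[0,0,0],[0,0,0]],"delta_pos":[[0,0,-0.012],[0,0,-0.019],[0,0,-0.021],[0,0,-0.021]],"claw":[0,0,0,0]}'
python3 - <<'E'
from h import *
s=observe();print(s['tool_pos'],s['wrist_force'])
E
```

```text
clock: 2.95
tool_pos: [0.5612, -0.1457, 0.0662]
tcp_rot: [-3.141, 0.003, 3.043]
wrist_force: [0.5, -0.2, 0.0]
width: 0.154
clock: 3.45
tool_pos: [0.5604, -0.1459, 0.0443]
tcp_rot: [3.142, 0.0, 3.042]
wrist_force: [-2.3, 1.3, 12.5]
width: 0.007
[ 0.56039357 -0.14586204  0.04428834] [-2.32299648  1.32721734 12.50496292]
```

```bash
python3 -m jog '{"turn":[[0,0,0],[0,0,0],[0,0,0],[0,0,0],[0,0,0],[0,0,0],[0,0,0],[0,0,0]],"delta_pos":[[0,0,0.04],[0.02,0.02,0.08],[0.06,0.05,0.08],[0.094,0.083,0.08],[0.094,0.083,0.08],[0.094,0.083,0.08],[0.094,0.083,0.08],[0.094,0.083,0.08]],"claw":[100,100,100,100,100,100,100,100]}'
python3 - <<'E'
from h import *
s=observe();print(s['tool_pos'],s['tcp_rot'],s['wrist_force'])
m,p,d=grab('wrist','w2')
E
```

```text
clock: 4.45
tool_pos: [0.6535, -0.0636, 0.1236]
tcp_rot: [-3.142, -0.0, 3.041]
wrist_force: [-0.3, -0.1, 0.5]
width: 0.85
[ 0.65350208 -0.06363604  0.12359785] [-3.14150830e+00 -2.68429581e-04  3.04134427e+00] [-0.33480845 -0.11614892  0.52731212]
```

View pics/w2.png

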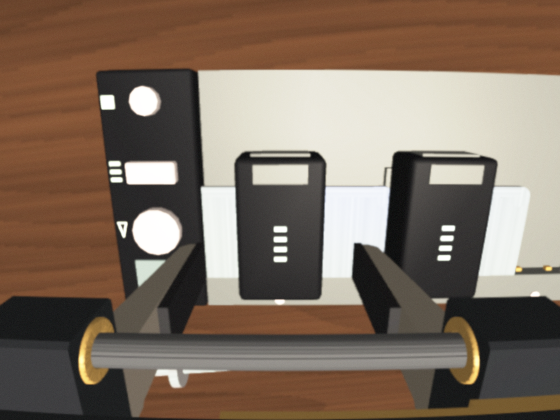

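Run:
```python
import cv2
a=cv2.imread('pics/w2.png'); cv2.imwrite('pics/c4.png',cv2.resize(a[140:310,220:560],None,fx=2.3,fy=2.3,interpolation=cv2.INTER_CUBIC))
a=cv2.imread('pics/scene0.png'); cv2.imwrite('pics/c5.png',cv2.resize(a[190:290,190:300],None,fx=6,fy=6,interpolation=cv2.INTER_CUBIC))
```

```text
(no output)
```

View pics/c4.png

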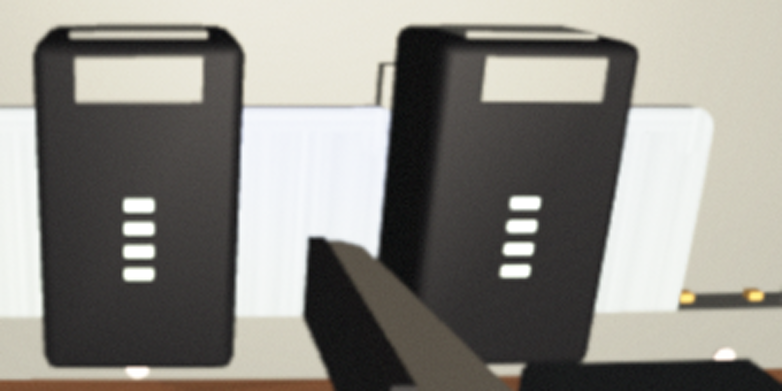

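View pics/c5.png

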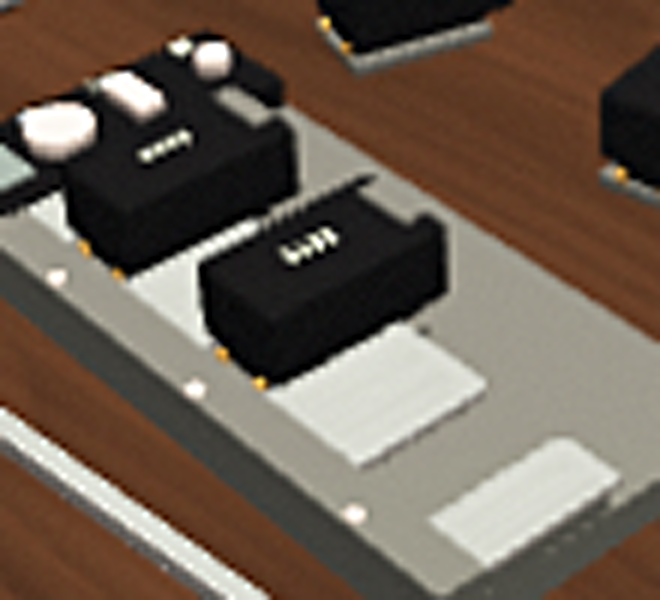

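```bash
python3 -m jog '{"turn":[[0,0,0],[0,0,0],[0,0,0],[0,0,0],[0,0,0],[0,0,0],[0,0,0],[0,0,0]],"delta_pos":[[0.001,0,-0.05],[0.001,0,-0.079],[0.001,0,-0.079],[0.001,0,-0.079],[0.001,0,-0.079],[0.001,0,-0.079],[0.001,0,-0.079],[0.001,0,-0.079]],"claw":[100,100,100,50,50,50,50,50]}' 30
python3 - <<'E'
from h import *
s=observe();print(s['tool_pos'],s['tcp_rot'],s['wrist_force'],s['wrist_torque'],s['width']*92)
E
```

```text
clock: 5.5
tool_pos: [0.6556, -0.0629, 0.0454]
tcp_rot: [-3.142, 0.001, 3.043]
wrist_force: [-0.9, 0.5, 6.8]
width: 0.632
[ 0.6555565  -0.06285205  0.04544166] [-3.14152309e+00  1.05112348e-03  3.04256771e+00] [-0.90113183  0.49857447  6.75090681] [-0.08376227  0.15753531  0.03363868] 58.13374389071328
```

```bash
python3 -m jog '{"turn":[[0,0,0],[0,0,0],[0,0,0],[0,0,0],[0,0,0]],"delta_pos":[[-0.010,0.001,0],[-0.030,0.003,0],[-0.055,0.0055,0],[-0.080,0.008,0],[-0.0955,0.0095,0]],"claw":[50,50,50,50,50]}'
python3 - <<'E'
from h import *
s=observe();print(s['tool_pos'],s['tcp_rot'],s['wrist_force'],s['wrist_torque'],s['width']*92)
E
```

```text
clock: 6.12
tool_pos: [0.5598, -0.0533, 0.0454]
tcp_rot: [3.142, 0.003, 3.043]
wrist_force: [11.5, -1.3, 5.8]
width: 0.626
[ 0.55977771 -0.05327977  0.04537902] [3.14157114e+00 2.98352895e-03 3.04251997e+00] [11.46526593 -1.27273249  5.78407754] [-0.20652128 -2.33106616 -0.00911465] 57.547857299672195
```

```bash
python3 -m jog '{"turn":[[0,0,0],[0,0,0],[0,0,0],[0,0,4],[0,0,9],[0,0,9],[0,0,9],[0,0,9]],"delta_pos":[[0,0,0.03],[0,0,0.08],[0,0.03,0.13],[0,0.09,0.155],[-0.015,0.15,0.155],[-0.03,0.21,0.155],[-0.045,0.27,0.155],[-0.06,0.33,0.155]],"claw":[50,50,50,50,50,50,50,50]}'
python3 -m jog '{"turn":[[0,0,0],[0,0,0]],"delta_pos":[[0,0,0],[0,0,0]],"claw":[50,50]}'
python3 - <<'E'
from h import *
s=observe();print(s['tool_pos'],s['tcp_rot'],s['wrist_force'],s['wrist_torque'],s['width']*92)
m,p,d=grab('wrist','w3');np.savez('pics/w3.npz',p=p,d=d,**{k:np.array(v) for k,v in m.items()})
E
```

```text
clock: 7.12
tool_pos: [0.4975, 0.2778, 0.1986]
tcp_rot: [-3.14, -0.002, -3.084]
wrist_force: [0.7, 0.5, -2.4]
width: 0.626
clock: 7.38
tool_pos: [0.4985, 0.276, 0.1986]
tcp_rot: [-3.14, -0.002, -3.082]
wrist_force: [0.6, -0.8, -2.6]
width: 0.63
[0.49845228 0.27599003 0.19860595] [-3.14006582e+00 -2.13145805e-03 -3.08243010e+00] [ 0.55568779 -0.80669265 -2.63573433] [-0.01087826 -0.02112939 -0.02520499] 57.965752498463544
```

View pics/w3.png

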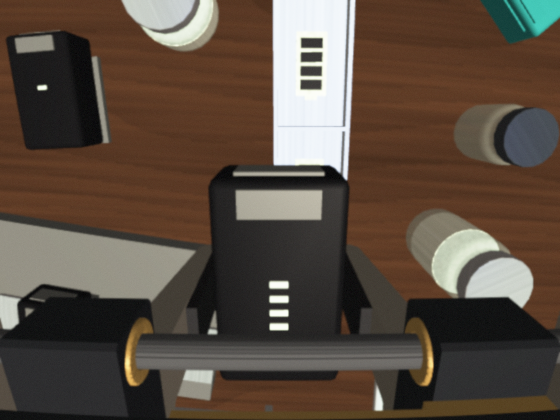

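The wrist view shows the held pack (4 bars, top at 280,270) level between the fingers, with the tray running under it. The near pocket's pictogram is at (312,64) and the divider at (310,127).

```bash
python3 - <<'E'
from h import *
z=np.load('pics/w3.npz'); m={k:z[k] for k in z.files}; P=cloud(m,z['d']); p=z['p'].astype(int)
t=P[:,:,2]; x=P[:,:,0];y=P[:,:,1]
comps(P,(t>.224)&(t<.246)&(p.max(2)<250)&(x<.58)&(abs(y-.276)<.04),200,'held')
u=np.arange(270,360)
# tray profile on rows
for r in [20,60,100,150]:
    row=np.arange(255,365)
    ok=(p[r,row].min(1)>100)
    us=row[ok]; print(r,us.min(),us.max(), onz(m,[(us.min(),r),(us.max(),r)],.022)[:,:2].round(4).tolist(), np.round(t[r,us.min()+1:us.max()+1:8],3))
# divider rows
for c in [290,310,325]:
    g=p[100:160,c].sum(1); print(c,list(g[15:40]), )
E
python3 - <<'E'
import cv2
a=cv2.imread('pics/w3.png'); cv2.imwrite('pics/c6.png',cv2.resize(a[0:190,240:400],None,fx=3.1,fy=3.1,interpolation=cv2.INTER_CUBIC))
E
```

```text
held 22987 [279. 253.] z 0.2348 rect [484.7 275.7] [75.6 80.1] 4.1
held 1256 [278. 375.] z 0.2344 rect [544.1 278.3] [ 9.8 56.6] 2.1
20 272 354 [[0.3417, 0.2603], [0.3368, 0.3355]] [0.024 0.007 0.006 0.005 0.004 0.005 0.005 0.007 0.006 0.006 0.024]
60 273 352 [[0.3766, 0.2631], [0.3718, 0.3373]] [0.023 0.007 0.004 0.004 0.006 0.006 0.006 0.005 0.006 0.014]
100 273 351 [[0.4129, 0.2651], [0.4082, 0.3402]] [0.023 0.006 0.007 0.005 0.006 0.008 0.004 0.005 0.005 0.024]
150 273 348 [[0.4608, 0.2678], [0.4562, 0.3424]] [0.022 0.007 0.007 0.006 0.005 0.006 0.005 0.005 0.005 0.024]
290 [np.int64(732), np.int64(730), np.int64(730), np.int64(730), np.int64(730), np.int64(730), np.int64(730), np.int64(731), np.int64(729), np.int64(727), np.int64(704), np.int64(645), np.int64(713), np.int64(734), np.int64(735), np.int64(732), np.int64(728), np.int64(727), np.int64(728), np.int64(728), np.int64(730), np.int64(731), np.int64(727), np.int64(730), np.int64(729)]
310 [np.int64(733), np.int64(732), np.int64(734), np.int64(734), np.int64(733), np.int64(734), np.int64(733), np.int64(732), np.int64(732), np.int64(733), np.int64(713), np.int64(640), np.int64(716), np.int64(733), np.int64(734), np.int64(735), np.int64(734), np.int64(732), np.int64(733), np.int64(734), np.int64(734), np.int64(733), np.int64(735), np.int64(732), np.int64(734)]
325 [np.int64(726), np.int64(726), np.int64(726), np.int64(727), np.int64(727), np.int64(724), np.int64(726), np.int64(725), np.int64(727), np.int64(725), np.int64(703), np.int64(630), np.int64(712), np.int64(734), np.int64(736), np.int64(735), np.int64(728), np.int64(727), np.int64(727), np.int64(727), np.int64(729), np.int64(728), np.int64(728), np.int64(728), np.int64(730)]
```

View pics/c6.png

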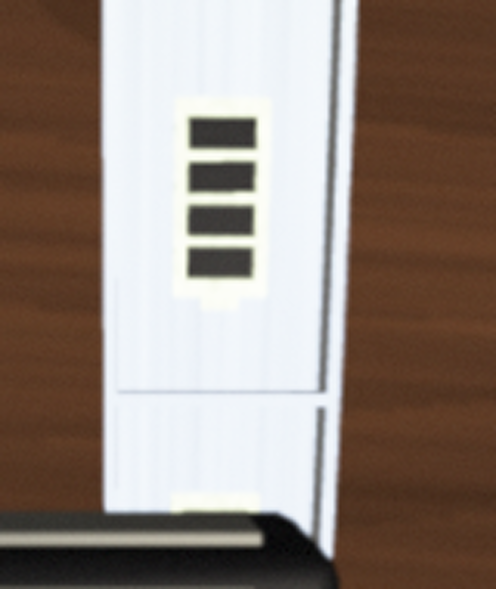

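```bash
python3 -m jog '{"turn":[[0,0,0],[0,0,0],[0,0,0],[0,0,0],[0,0,0],[0,0,0],[0,0,0]],"delta_pos":[[0.05,0.015,0],[0.10,0.03,-0.02],[0.1255,0.039,-0.05],[0.1255,0.039,-0.09],[0.1255,0.039,-0.125],[0.1255,0.039,-0.135],[0.1255,0.039,-0.135]],"claw":[50,50,50,50,50,50,50]}'
python3 - <<'E'
from h import *
s=observe();print(s['tool_pos'],s['tcp_rot'],s['wrist_force'],s['width']*92)
m,p,d=grab('wrist','w4');m,p,d=grab('scene','s4');np.savez('pics/s4.npz',p=p,d=d,**{k:np.array(v) for k,v in m.items()})
cv2.imwrite('pics/s4c.png',cv2.resize(p[200:340,270:430,::-1],None,fx=4,fy=4,interpolation=cv2.INTER_CUBIC))
E
```

```text
clock: 8.3
tool_pos: [0.6253, 0.3145, 0.0645]
tcp_rot: [-3.141, -0.001, -3.085]
wrist_force: [0.3, -0.3, -2.2]
width: 0.63
[0.62528673 0.31450083 0.06451663] [-3.14111433e+00 -8.35962628e-04 -3.08496283e+00] [ 0.30669665 -0.29406992 -2.21802652] 57.9999086775729
```

View pics/s4c.png

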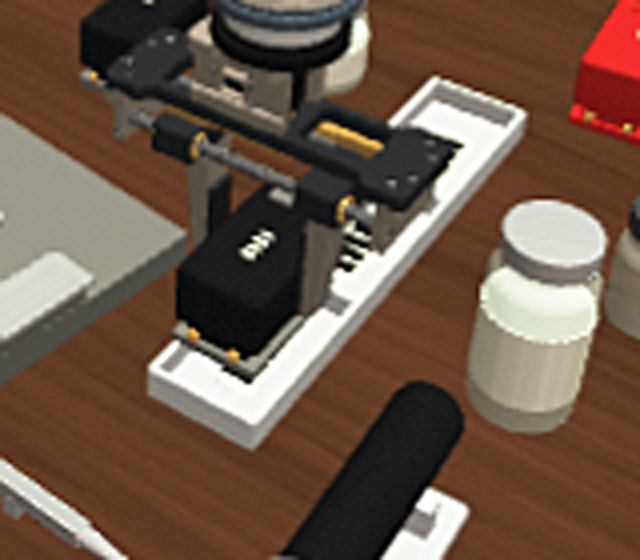

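View pics/w4.png

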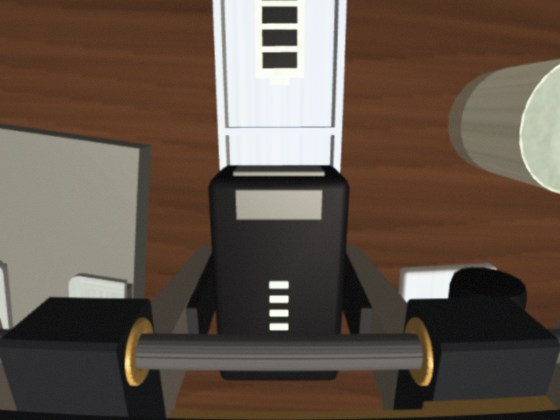

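```bash
python3 - <<'E'
from h import *
m=imaging.camera_model('wrist')
print(onz(m,[(280,127),(280,134),(219,140),(341,140)],.022))
E
python3 -m jog '{"turn":[[0,0,0],[0,0,0],[0,0,0],[0,0,0],[0,0,0]],"delta_pos":[[0,0.0005,-0.02],[0,0.0005,-0.033],[0,0.0005,-0.036],[0,0.0005,-0.0365],[0,0.0005,-0.0365]],"claw":[50,50,50,50,50]}'
```

```text
[[0.5601549  0.31241862 0.022     ]
 [0.56433214 0.31266155 0.022     ]
 [0.56999313 0.27555851 0.022     ]
 [0.56573272 0.35021113 0.022     ]]
clock: 9.02
tool_pos: [0.6252, 0.3163, 0.028]
tcp_rot: [3.142, 0.0, -3.084]
wrist_force: [-0.0, 0.6, -3.2]
width: 0.632
```

```bash
python3 -m jog '{"turn":[[0,0,0],[0,0,0],[0,0,0],[0,0,0],[0,0,0],[0,0,0],[0,0,0],[0,0,0]],"delta_pos":[[0,0,-0.0005],[0,0,-0.0005],[0,0,-0.0005],[0,0,-0.0005],[0,0,0.03],[0,0,0.075],[-0.03,-0.06,0.095],[-0.04,-0.12,0.1]],"claw":[80,100,100,100,100,100,100,100]}'
python3 - <<'E'
from h import *
s=observe();print(s['tool_pos'],s['tcp_rot'])
m,p,d=grab('wrist','w5');np.savez('pics/w5.npz',p=p,d=d,**{k:np.array(v) for k,v in m.items()})
P=cloud(m,d);t=P[:,:,2]
comps(P,(t>.054)&(t<.070)&(P[:,:,0]>.5),100)
m,p,d=grab('scene','s5')
cv2.imwrite('pics/s5c.png',cv2.resize(p[130:340,150:430,::-1],None,fx=2.8,fy=2.8,interpolation=cv2.INTER_CUBIC))
E
```

```text
clock: 10.02
tool_pos: [0.5858, 0.2014, 0.129]
tcp_rot: [3.141, 0.002, -3.082]
wrist_force: [0.3, -1.0, 0.4]
width: 0.998
[0.58584078 0.2014122  0.1289938 ] [ 3.14104271e+00  2.13382266e-03 -3.08153630e+00]
 4944 [432. 245.] z 0.0636 rect [611.7 314.4] [76.  57.7] 3.3
 1065 [ 93. 256.] z 0.0623 rect [622.7  59. ] [65.9 29.3] 53.7
 103 [384. 324.] z 0.0614 rect [669.8 291. ] [15.2  4.8] 27.7
```

View pics/s5c.png

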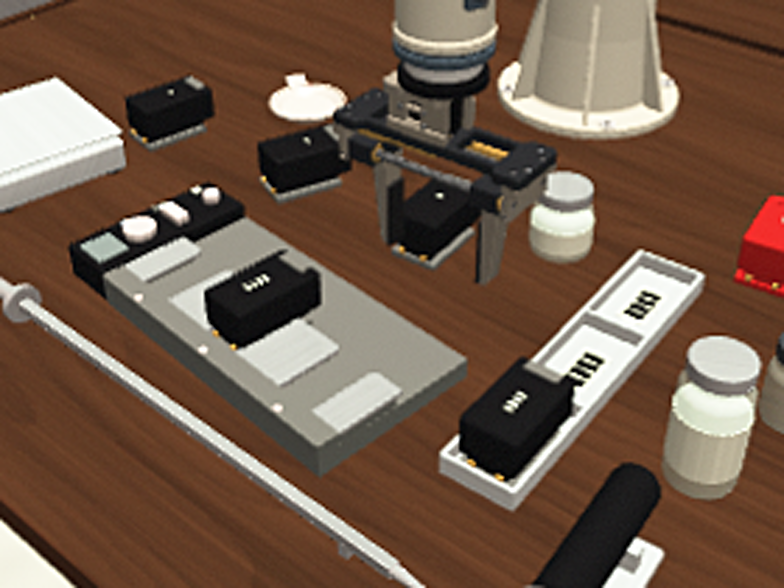

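View pics/w5.png

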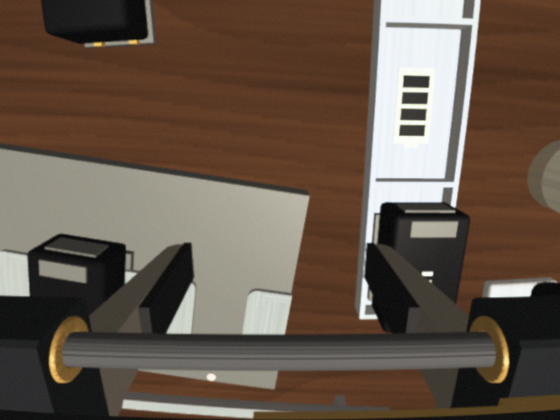

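```bash
python3 -m jog '{"turn":[[0,0,-4.5],[0,0,-9],[0,0,-9],[0,0,-9],[0,0,-9],[0,0,-9]],"delta_pos":[[0.02,-0.05,0],[0.05,-0.1,0],[0.075,-0.14,0],[0.0805,-0.1548,0],[0.0805,-0.1548,0],[0.0805,-0.1548,-0.01]],"claw":[100,100,100,100,100,100]}'
python3 - <<'E'
from h import *
s=observe();print(s['tool_pos'],s['tcp_rot'])
m,p,d=grab('wrist','w6')
E
```

```text
clock: 10.88
tool_pos: [0.6666, 0.0483, 0.1177]
tcp_rot: [3.141, 0.001, 3.043]
wrist_force: [-0.7, -0.6, 0.1]
width: 0.997
[0.66660713 0.04827572 0.11772019] [3.14102148e+00 8.75124924e-04 3.04327794e+00]
```

View pics/w6.png

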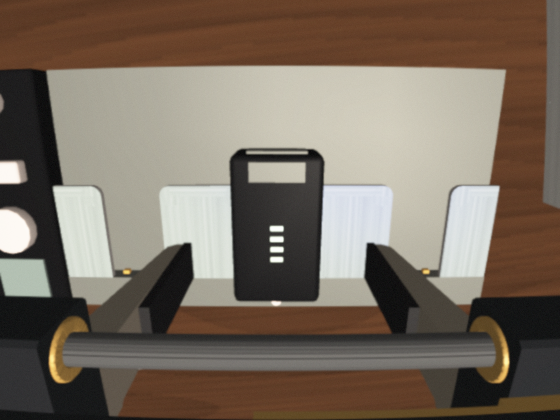

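```bash
python3 -m jog '{"turn":[[0,0,0],[0,0,0],[0,0,0],[0,0,0],[0,0,0],[0,0,0],[0,0,0],[0,0,0]],"delta_pos":[[0,-0.001,-0.04],[0,-0.001,-0.072],[0,-0.001,-0.072],[0,-0.001,-0.072],[0,-0.001,-0.072],[0,-0.001,-0.072],[0,-0.001,-0.072],[0,-0.001,-0.072]],"claw":[100,100,100,50,50,50,50,50]}'
python3 -m jog '{"turn":[[0,0,0],[0,0,0],[0,0,0],[0,0,0],[0,0,0]],"delta_pos":[[-0.010,0.001,0],[-0.030,0.003,0],[-0.055,0.0055,0],[-0.080,0.008,0],[-0.0955,0.0095,0]],"claw":[50,50,50,50,50]}'
```

```text
clock: 11.92
tool_pos: [0.6672, 0.046, 0.0464]
tcp_rot: [3.141, 0.001, 3.042]
wrist_force: [-1.0, 1.8, 6.1]
width: 0.629
clock: 12.55
tool_pos: [0.5713, 0.0554, 0.0463]
tcp_rot: [3.141, 0.003, 3.043]
wrist_force: [9.5, -1.1, 18.3]
width: 0.629
```

```bash
python3 -m jog '{"turn":[[0,0,0],[0,0,0],[0,0,0],[0,0,4],[0,0,9],[0,0,9],[0,0,9],[0,0,9]],"delta_pos":[[0,0,0.02],[0,0,0.06],[-0.01,0.03,0.1],[-0.02,0.09,0.1],[-0.04,0.15,0.1],[-0.06,0.21,0.1],[-0.071,0.253,0.08],[-0.071,0.253,0.05]],"claw":[50,50,50,50,50,50,50,50]}'
python3 -m jog '{"turn":[[0,0,0],[0,0,0]],"delta_pos":[[0,0,-0.03],[0,0,-0.03]],"claw":[50,50]}'
python3 - <<'E'
from h import *
s=observe();print(s['tool_pos'],s['tcp_rot'],s['wrist_force'])
m,p,d=grab('wrist','w7')
P=cloud(m,d);t=P[:,:,2]; x=P[:,:,0];y=P[:,:,1]; T=s['tool_pos']
comps(P,(abs(t-T[2]-.036)<.01)&(abs(x-T[0])<.08)&(abs(y-T[1])<.04),200,'held')
E
```

```text
clock: 13.55
tool_pos: [0.4985, 0.3112, 0.0949]
tcp_rot: [3.141, 0.0, -3.08]
wrist_force: [-0.4, -0.5, -3.6]
width: 0.625
clock: 13.8
tool_pos: [0.4971, 0.3067, 0.0627]
tcp_rot: [-3.138, -0.006, -3.083]
wrist_force: [-0.1, -1.1, -2.9]
width: 0.633
[0.49714504 0.30673735 0.06271213] [-3.13823972 -0.00617429 -3.08335215] [-0.11437372 -1.13799224 -2.89987398]
held 23296 [279. 252.] z 0.098 rect [482.9 306.5] [76.3 80.1] 3.3
held 899 [279. 373.] z 0.0973 rect [542.5 309.1] [ 7.3 55.8] 2.5
```

View pics/w7.png

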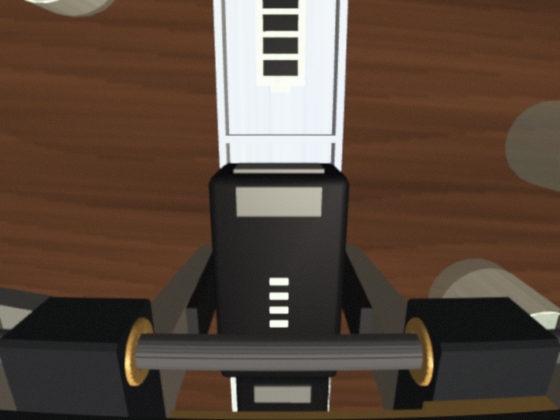

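```bash
python3 -m jog '{"turn":[[0,0,0],[0,0,0],[0,0,0],[0,0,0],[0,0,0]],"delta_pos":[[0.004,0.001,-0.015],[0.004,0.001,-0.028],[0.004,0.001,-0.033],[0.004,0.001,-0.034],[0.004,0.001,-0.034]],"claw":[50,50,50,50,50]}'
python3 -m jog '{"turn":[[0,0,0],[0,0,0],[0,0,0],[0,0,0],[0,0,0],[0,0,0],[0,0,0],[0,0,0]],"delta_pos":[[0,0,-0.0005],[0,0,-0.0005],[0,0,-0.0005],[0,0,-0.0005],[0,0,0.03],[0,0,0.075],[-0.01,-0.06,0.12],[-0.02,-0.12,0.16]],"claw":[80,100,100,100,100,100,100,100]}'
python3 - <<'E'
from h import *
s=observe();print(s['tool_pos'],s['tcp_rot'])
m,p,d=grab('wrist','w8');np.savez('pics/w8.npz',p=p,d=d,**{k:np.array(v) for k,v in m.items()})
P=cloud(m,d);t=P[:,:,2]
comps(P,(t>.052)&(t<.070),100)
for n in ['scene','side']:
    m,p,d=grab(n,n+'8');P=cloud(m,d);t=P[:,:,2]
    comps(P,(t>.052)&(t<.066)&(p.max(2)<70)&(P[:,:,0]>.25)&(P[:,:,0]<.8)&(abs(P[:,:,1])<.42),100,n)
E
```

```text
clock: 14.48
tool_pos: [0.5043, 0.3094, 0.0317]
tcp_rot: [3.142, 0.0, -3.084]
wrist_force: [-0.2, -0.4, -2.9]
width: 0.63
clock: 15.48
tool_pos: [0.4872, 0.2079, 0.1798]
tcp_rot: [3.141, 0.001, -3.082]
wrist_force: [0.2, -0.1, -0.0]
width: 0.999
[0.48722834 0.20786024 0.17975177] [ 3.14145852e+00  8.04375490e-04 -3.08216411e+00]
 728 [257.  39.] z 0.056 rect [353.1 180.2] [31.5 64.6] 20.3
 8523 [111. 104.] z 0.0593 rect [415.5  63.3] [101.7  59. ] 5.6
 5826 [392. 212.] z 0.0636 rect [502.2 308.6] [100.6  57.2] 3.2
 911 [512. 262.] z 0.0615 rect [536.9 434.3] [27.  63.4] 62.8
 1263 [367. 316.] z 0.0633 rect [595.7 300.4] [43.7 39.3] 13.5
 760 [376. 376.] z 0.0635 rect [665.  317.6] [20.3 56.4] 2.8
scene 198 [209. 164.] z 0.0581 rect [ 442.7 -360.3] [60.2 97.5] 80.8
scene 256 [257. 182.] z 0.0579 rect [ 422.3 -133.7] [60.1 99.1] 71.3
scene 327 [305. 202.] z 0.058 rect [415.8  64.6] [101.7  58.4] 6.6
scene 556 [359. 249.] z 0.0615 rect [504.1 311.3] [102.  58.] 2.8
scene 699 [334. 275.] z 0.0615 rect [625.8 318.2] [100.5  57.9] 2.4
side 214 [283. 161.] z 0.0611 rect [624.2 313.2] [ 62.9 102.3] 88.8
side 238 [253. 170.] z 0.062 rect [501.3 306.7] [98.9 56.9] 2.8
side 370 [258. 219.] z 0.0589 rect [414.1  60.1] [99.9 58.8] 6.9
side 536 [289. 263.] z 0.0586 rect [ 419.4 -139. ] [61.4 99.4] 69.7
side 749 [338. 324.] z 0.0581 rect [ 439.5 -364.8] [57.9 98.2] 80.2
```

View pics/w8.png

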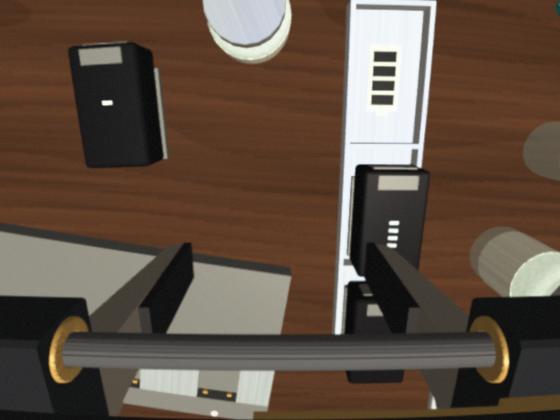

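View pics/scene8.png

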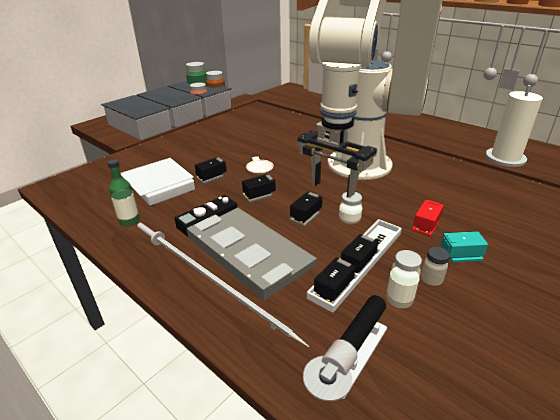

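```bash
python3 -m jog '{"turn":[[0,0,2],[0,0,2],[0,0,2],[0,0,2],[0,0,2],[0,0,2]],"delta_pos":[[-0.02,-0.05,0],[-0.05,-0.1,-0.02],[-0.0715,-0.145,-0.06],[-0.0715,-0.145,-0.08],[-0.0715,-0.145,-0.08],[-0.0715,-0.145,-0.08]],"claw":[100,100,100,100,100,100]}'
python3 - <<'E'
from h import *
s=observe();print(s['tool_pos'],s['tcp_rot'])
m,p,d=grab('wrist','w9');P=cloud(m,d);t=P[:,:,2]
comps(P,(t>.052)&(t<.066)&(P[:,:,1]<.12),1000)
E
```

```text
clock: 16.38
tool_pos: [0.4167, 0.0643, 0.0987]
tcp_rot: [3.141, 0.0, -3.048]
wrist_force: [1.1, 0.3, 0.3]
width: 1.001
[0.41668186 0.06434601 0.09872618] [ 3.14141252e+00  3.19827229e-04 -3.04802530e+00]
 3433 [ 14. 200.] z 0.0587 rect [ 425.4 -111.3] [ 27.7 103.5] 84.7
 12937 [277. 224.] z 0.0595 rect [415.2  62.6] [101.   58.2] 5.2
```

View pics/w9.png

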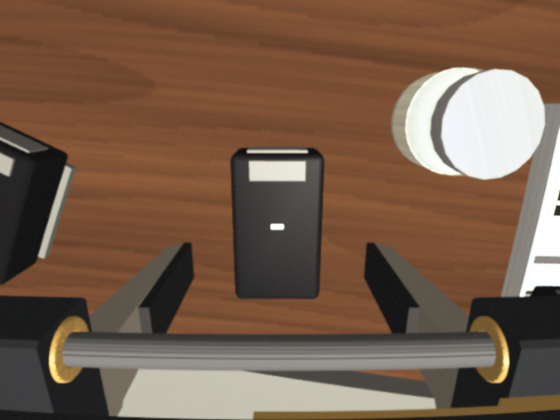

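One-bar black pack at (277,224), latch towards the robot, aligned between the fingers.

```bash
python3 -m jog '{"turn":[[0,0,0],[0,0,0],[0,0,0],[0,0,0],[0,0,0],[0,0,0],[0,0,0],[0,0,0]],"delta_pos":[[-0.0015,-0.0015,-0.04],[-0.0015,-0.0015,-0.075],[-0.0015,-0.0015,-0.075],[-0.0015,-0.0015,-0.075],[-0.0015,-0.0015,-0.075],[-0.0015,-0.0015,-0.075],[-0.0015,-0.0015,-0.075],[-0.0015,-0.0015,-0.075]],"claw":[100,100,100,50,50,50,50,50]}'
python3 - <<'E'
from h import *
s=observe();print(s['tool_pos'],s['tcp_rot'],s['width']*92)
th=np.radians(-5.7);X=np.array([np.cos(th),np.sin(th)]);Y=np.array([-X[1],X[0]])
R=np.array([.6556,-.0629]); M=np.array([.6672,.046])
print(np.degrees(np.arctan2(*(M-R)[::-1]))-90,np.linalg.norm(M-R))
for k,n in enumerate(['right','mid','left']):
    S=(R+M)/2+(k-.5)*.11*Y; print(n,S,'x-90',S-.09*X,S-.095*X)
E
```

```text
clock: 17.42
tool_pos: [0.415, 0.0622, 0.0242]
tcp_rot: [3.141, 0.001, -3.049]
wrist_force: [-1.9, 1.2, 9.1]
width: 0.627
[0.41495835 0.06223954 0.02416772] [ 3.14138158e+00  1.23706093e-03 -3.04887614e+00] 57.70682679383223
-6.080204614501483 0.10951607187988438
right [ 0.65593741 -0.06317806] x-90 [ 0.56638241 -0.05423928] [ 0.56140713 -0.05374268]
mid [0.66686259 0.04627806] x-90 [0.57730758 0.05521683] [0.57233231 0.05571343]
left [0.67778776 0.15573417] x-90 [0.58823276 0.16467295] [0.58325748 0.16516955]
```

```bash
python3 -m jog '{"turn":[[0,0,0],[0,0,0],[0,0,-5],[0,0,-11],[0,0,-11],[0,0,-11],[0,0,-11],[0,0,-11]],"delta_pos":[[0,0,0.03],[0.0,0,0.08],[0.05,0.03,0.1],[0.1,0.06,0.1],[0.15,0.09,0.1],[0.1705,0.103,0.075],[0.1705,0.103,0.06],[0.1705,0.103,0.06]],"claw":[50,50,50,50,50,50,50,50]}'
python3 -m jog '{"turn":[[0,0,0]],"delta_pos":[[0,0,0]],"claw":[50]}'
cat >> h.py <<'E'
def held(tag):
    s=observe();T=s['tool_pos'];print('T',T.round(4),'yaw',np.degrees(s['tcp_rot'][2]).round(2),'F',s['wrist_force'].round(1),'w',round(s['width']*92,1))
    m,p,d=grab('wrist',tag);P=cloud(m,d);t=P[:,:,2]; x=P[:,:,0];y=P[:,:,1]
    np.savez(f'pics/{tag}.npz',p=p,d=d,**{k:np.array(v) for k,v in m.items()})
    comps(P,(abs(t-T[2]-.036)<.01)&(abs(x-T[0])<.08)&(abs(y-T[1])<.045),200,'held')
    return m,p,P
E
python3 - <<'E'
from h import *
m,p,P=held('w10'); grab('side','side10')
E
```

```text
clock: 18.42
tool_pos: [0.5822, 0.1641, 0.0816]
tcp_rot: [-3.14, -0.005, 3.042]
wrist_force: [-1.0, 0.3, -3.2]
width: 0.627
clock: 18.55
tool_pos: [0.5841, 0.1644, 0.0839]
tcp_rot: [-3.141, -0.001, 3.042]
wrist_force: [0.6, 0.1, -2.3]
width: 0.628
T [0.5841 0.1644 0.0839] yaw 174.29 F [ 0.6  0.1 -2.3] w 57.8
held 22848 [279. 255.] z 0.1191 rect [570.8 165.4] [88.9 74.8] 82.5
held 1331 [278. 375.] z 0.1188 rect [630.4 159.4] [57.5 10. ] 85.2
```

View pics/w10.png

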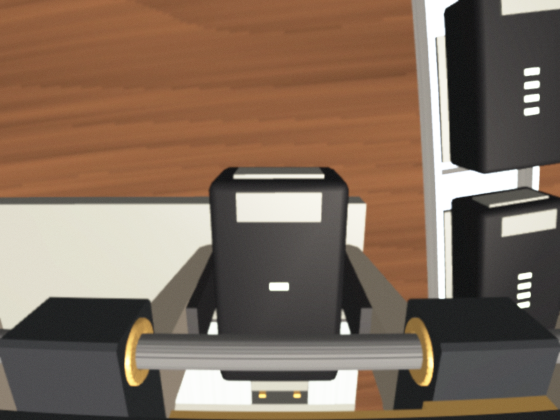

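View pics/side10.png

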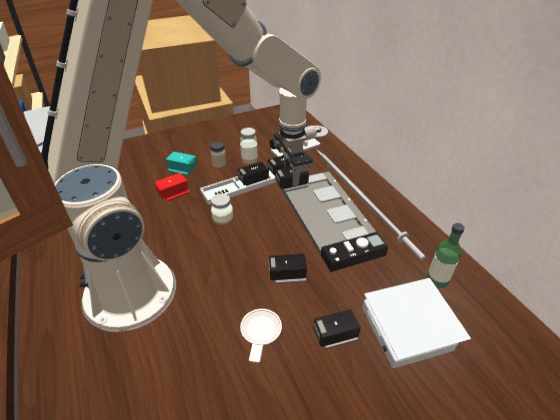

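Run:
```python
from h import *
z=np.load('pics/w10.npz'); m={k:z[k] for k in z.files};p=z['p'].astype(int);P=cloud(m,z['d'])
cv2.imwrite('pics/c10.png',cv2.resize(z['p'][300:420,160:400,::-1],None,fx=3.2,fy=3.2,interpolation=cv2.INTER_CUBIC))
th=np.radians(-5.7);X=np.array([np.cos(th),np.sin(th)]);Y=np.array([-X[1],X[0]])
S=np.array([.6778,.1557])
for r in (384,388,392):
    print(r,p[r,235:330].sum(1).tolist())
for r,c1,c2 in [(388,249,310)]:
    q=onz(m,[(c1,r),(c2,r)],.036)[:,:2]-S; print(q@X,q@Y)
q=onz(m,[(263,395),(297,395)],.03)[:,:2]-S; print(q@X,q@Y)
```

```text
384 [756, 756, 756, 756, 753, 756, 756, 756, 757, 758, 758, 757, 757, 757, 753, 725, 667, 655, 662, 654, 656, 658, 656, 657, 657, 656, 661, 659, 662, 657, 660, 660, 657, 653, 658, 657, 656, 660, 652, 655, 658, 656, 659, 659, 657, 659, 659, 659, 662, 657, 657, 657, 659, 656, 659, 658, 658, 656, 662, 657, 656, 655, 661, 661, 656, 662, 664, 656, 660, 658, 660, 656, 655, 693, 738, 752, 756, 756, 753, 756, 756, 757, 758, 758, 758, 757, 756, 756, 756, 753, 753, 756, 756, 758, 756]
388 [756, 756, 756, 756, 756, 755, 756, 756, 756, 757, 758, 757, 757, 756, 753, 732, 678, 657, 657, 650, 657, 653, 656, 659, 653, 655, 657, 660, 658, 658, 658, 656, 655, 654, 654, 656, 657, 657, 658, 657, 656, 654, 652, 657, 658, 658, 655, 656, 655, 659, 659, 650, 658, 656, 659, 658, 659, 658, 654, 657, 658, 660, 657, 657, 658, 654, 656, 655, 653, 657, 657, 648, 632, 688, 738, 753, 756, 756, 753, 753, 756, 756, 758, 758, 758, 756, 756, 756, 754, 753, 753, 754, 756, 758, 756]
392 [756, 756, 756, 756, 756, 756, 756, 756, 756, 758, 758, 757, 756, 757, 753, 729, 590, 364, 277, 265, 274, 273, 276, 302, 344, 377, 398, 395, 386, 384, 359, 314, 286, 280, 274, 276, 274, 283, 280, 281, 277, 279, 283, 278, 281, 275, 279, 277, 281, 277, 281, 272, 277, 283, 271, 275, 279, 281, 322, 370, 404, 394, 394, 390, 366, 321, 273, 281, 274, 270, 270, 285, 423, 678, 746, 755, 756, 754, 753, 753, 756, 756, 758, 758, 757, 756, 756, 756, 753, 753, 753, 756, 756, 756, 756]
[0.03810256 0.03816605] [-0.02405602  0.02372232]
[0.05092924 0.05097055] [-0.01352579  0.01405505]
```

View pics/c10.png

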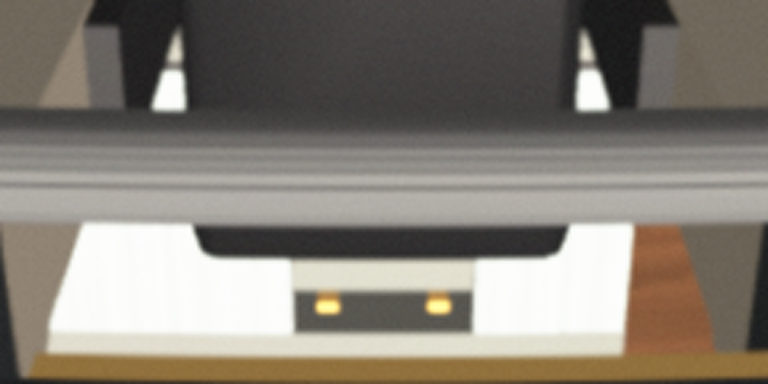

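```bash
python3 -m jog '{"turn":[[0,0,0],[0,0,0],[0,0,0],[0,0,0],[0,0,0]],"delta_pos":[[0,0.0005,-0.02],[0,0.0005,-0.032],[0,0.0005,-0.037],[0,0.0005,-0.0372],[0,0.0005,-0.0372]],"claw":[50,50,50,50,50]}'
python3 -m jog '{"turn":[[0,0,0],[0,0,0],[0,0,0],[0,0,0],[0,0,0],[0,0,0]],"delta_pos":[[0.01,-0.001,0],[0.02,-0.002,0],[0.03,-0.003,0],[0.04,-0.004,0],[0.05,-0.005,0],[0.05,-0.005,0]],"claw":[50,50,50,50,50,50]}'
python3 - <<'E'
from h import *
s=observe();print(s['tool_pos'],s['wrist_force'],s['wrist_torque'])
E
```

```text
clock: 19.27
tool_pos: [0.5844, 0.1654, 0.0461]
tcp_rot: [-3.141, -0.001, 3.042]
wrist_force: [-3.3, -1.3, -0.6]
width: 0.627
clock: 20.02
tool_pos: [0.6363, 0.1605, 0.0462]
tcp_rot: [3.141, 0.002, 3.042]
wrist_force: [1.7, 0.3, -0.6]
width: 0.628
[0.63631141 0.16050127 0.04623451] [ 1.67993737  0.29383553 -0.57188465] [-0.05599727 -0.11476396  0.04532708]
```

```bash
python3 -m jog '{"turn":[[0,0,0],[0,0,0],[0,0,0],[0,0,0],[0,0,0],[0,0,0],[0,0,0]],"delta_pos":[[0.012,-0.0012,0],[0.024,-0.0024,0],[0.033,-0.0033,0],[0.037,-0.0037,0],[0.039,-0.0039,0],[0.041,-0.0041,0],[0.042,-0.0042,0]],"claw":[50,50,50,50,50,50,50]}'
python3 - <<'E'
from h import *
s=observe();print(s['tool_pos'],s['wrist_force'],s['wrist_torque'])
E
```

```text
clock: 20.9
tool_pos: [0.6769, 0.1564, 0.0462]
tcp_rot: [-3.142, 0.0, 3.043]
wrist_force: [-0.9, 1.0, -2.8]
width: 0.627
[0.67692408 0.15638711 0.04619773] [-0.93623268  0.95039397 -2.82496327] [0.01917418 0.2265675  0.00883641]
```

```bash
python3 -m jog '{"turn":[[0,0,0],[0,0,0],[0,0,0],[0,0,0]],"delta_pos":[[0.001,0,0],[0.002,-0.0002,0],[0.003,-0.0003,0],[0.003,-0.0003,0]],"claw":[50,50,50,50]}'
python3 - <<'E'
from h import *
s=observe();print(s['tool_pos'],s['wrist_force'])
E
```

```text
clock: 21.4
tool_pos: [0.679, 0.1561, 0.0461]
tcp_rot: [-3.141, -0.002, 3.042]
wrist_force: [-4.8, 0.9, 0.2]
width: 0.63
[0.67901147 0.15614808 0.04612287] [-4.80289575  0.87279371  0.23377387]
```

```bash
python3 -m jog '{"turn":[[0,0,0],[0,0,0],[0,0,0],[0,0,0]],"delta_pos":[[0.001,0,0],[0.002,-0.0002,0],[0.003,-0.0003,0],[0.003,-0.0003,0]],"claw":[50,50,50,50]}'
python3 - <<'E'
from h import *
s=observe();print(s['tool_pos'],s['wrist_force'])
E
```

```text
clock: 21.9
tool_pos: [0.6792, 0.1561, 0.0463]
tcp_rot: [-3.141, -0.007, 3.042]
wrist_force: [-17.2, 1.0, 9.9]
width: 0.629
[0.67921272 0.1561394  0.04629447] [-17.24632009   1.03914361   9.85445604]
```

```bash
python3 -m jog '{"turn":[[0,0,0],[0,0,0],[0,0,0],[0,0,0],[0,0,0],[0,0,0],[0,0,0],[0,0,0]],"delta_pos":[[0,0,0],[0,0,0],[-0.003,0,0],[-0.003,0,0.03],[-0.003,0,0.08],[-0.03,-0.05,0.1],[-0.06,-0.1,0.12],[-0.1,-0.15,0.14]],"claw":[90,100,100,100,100,100,100,100]}'
python3 - <<'E'
from h import *
s=observe();print(s['tool_pos'],s['tcp_rot'],s['width'])
m,p,d=grab('wrist','w11');P=cloud(m,d);t=P[:,:,2]
comps(P,(t>.074)&(t<.088),500,'bay')
comps(P,(t>.052)&(t<.066)&(P[:,:,0]<.5),500,'cnt')
for n in ['scene','side']:
    m,p,d=grab(n,n+'11');P=cloud(m,d);t=P[:,:,2]
    comps(P,(t>.075)&(t<.088)&(p.max(2)<70)&(P[:,:,0]>.55)&(P[:,:,0]<.8)&(abs(P[:,:,1])<.25),100,n)
E
```

```text
clock: 22.9
tool_pos: [0.5851, 0.0077, 0.1857]
tcp_rot: [-3.141, 0.001, 3.043]
wrist_force: [0.2, -1.1, -0.1]
width: 1.0
[0.585115   0.00767392 0.18569864] [-3.14144294e+00  1.46548183e-03  3.04257010e+00] 0.9999892099587249
bay 3805 [456. 266.] z 0.0816 rect [667.  156.7] [58.5 76.2] 84.6
cnt 5891 [79. 40.] z 0.0591 rect [ 433.8 -142. ] [58.7 72.3] 69.3
scene 547 [268. 252.] z 0.08 rect [681.9 158.4] [56.9 97.8] 84.6
side 154 [313. 176.] z 0.0806 rect [662.3 156.1] [59.9 67.8] 86.5
```

View pics/w11.png

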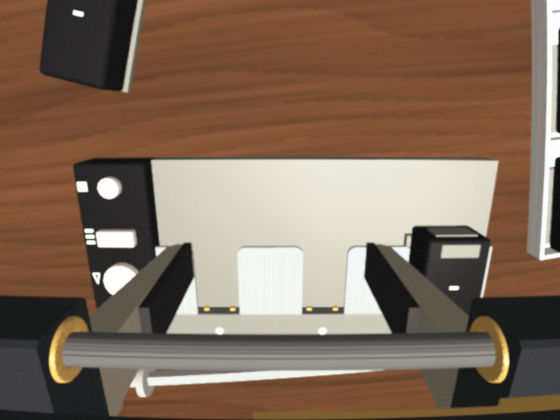

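```bash
python3 -m jog '{"turn":[[0,0,-8],[0,0,-15],[0,0,-15],[0,0,-15],[0,0,-15],[0,0,-15],[0,0,-15]],"delta_pos":[[-0.04,-0.035,0],[-0.08,-0.07,0],[-0.12,-0.105,-0.03],[-0.165,-0.145,-0.06],[-0.165,-0.145,-0.085],[-0.165,-0.145,-0.085],[-0.165,-0.145,-0.085]],"claw":[100,100,100,100,100,100,100]}'
python3 - <<'E'
from h import *
s=observe();print(s['tool_pos'],s['tcp_rot'],np.degrees(s['tcp_rot'][2])-180)
m,p,d=grab('wrist','w12');P=cloud(m,d);t=P[:,:,2]
comps(P,(t>.052)&(t<.066)&(P[:,:,0]<.55),500,'cnt')
E
```

```text
clock: 23.92
tool_pos: [0.4221, -0.1355, 0.1005]
tcp_rot: [3.141, 0.001, 2.781]
wrist_force: [0.0, -0.5, 0.2]
width: 0.999
[ 0.42206522 -0.13554132  0.10049038] [3.14138423e+00 1.02200359e-03 2.78141198e+00] -20.636832302826548
cnt 12691 [274. 223.] z 0.0594 rect [ 419.4 -137.5] [ 58.2 100.1] 69.3
```

View pics/w12.png

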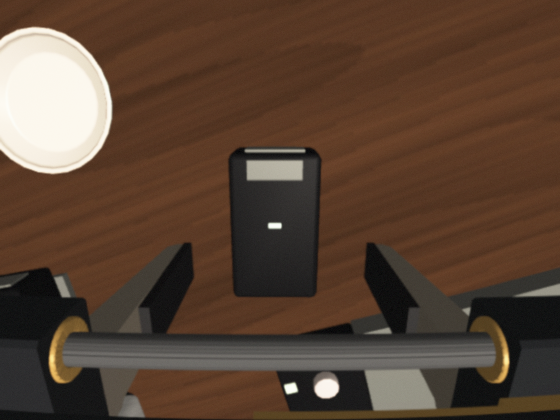

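Run:
```python
from h import *
for n in ['scene','side']:
    m,p,d=grab(n,n+'12');P=cloud(m,d);t=P[:,:,2]
    comps(P,(t>.052)&(t<.068)&(p.max(2)<70)&(P[:,:,0]>.25)&(P[:,:,0]<.8)&(abs(P[:,:,1])<.45),100,n)
```

```text
scene 206 [209. 164.] z 0.058 rect [ 443.6 -358.6] [60.3 95.4] 83.1
scene 240 [257. 182.] z 0.058 rect [ 421.4 -135.7] [60.2 98.2] 70.5
scene 549 [359. 249.] z 0.0616 rect [504.3 311.7] [100.2  57.7] 3.1
scene 209 [270. 262.] z 0.0601 rect [694.3 178.1] [ 47.1 109.1] 56.0
scene 700 [334. 275.] z 0.0616 rect [625.1 318. ] [102.8  57.8] 3.0
side 255 [253. 170.] z 0.0622 rect [501.5 306.1] [100.1  58. ] 2.9
side 101 [320. 183.] z 0.0608 rect [675.2 128.3] [ 9.4 96. ] 82.9
side 455 [288. 264.] z 0.0585 rect [ 419.  -140.4] [57.1 99.5] 69.7
side 756 [338. 324.] z 0.0581 rect [ 440.3 -365.2] [58.6 99.8] 81.1
```

View pics/side12.png

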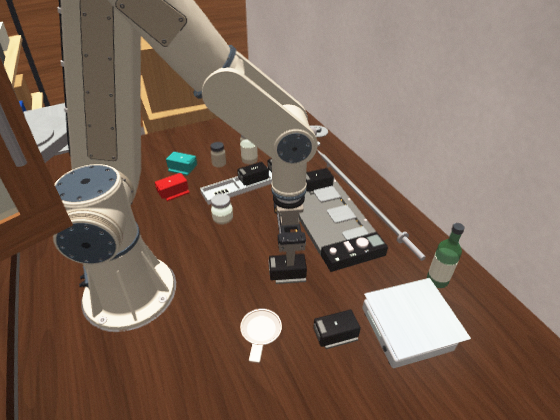

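```bash
python3 -m jog '{"turn":[[0,0,0],[0,0,0],[0,0,0],[0,0,0],[0,0,0],[0,0,0],[0,0,0],[0,0,0]],"delta_pos":[[-0.0025,-0.002,-0.04],[-0.0025,-0.002,-0.076],[-0.0025,-0.002,-0.0765],[-0.0025,-0.002,-0.0765],[-0.0025,-0.002,-0.0765],[-0.0025,-0.002,-0.0765],[-0.0025,-0.002,-0.0765],[-0.0025,-0.002,-0.0765]],"claw":[100,100,100,50,50,50,50,50]}'
python3 - <<'E'
from h import *
s=observe();T=s['tool_pos'];print(T,'to mid x-94',np.array([.66686,.04628])-.094*np.array([.99506,-.09932])-T[:2])
E
```

```text
clock: 25.08
tool_pos: [0.4187, -0.1379, 0.0241]
tcp_rot: [3.141, 0.001, 2.781]
wrist_force: [-0.7, 2.4, 8.4]
width: 0.629
[ 0.41871267 -0.13786528  0.02412628] to mid x-94 [0.15461169 0.19348136]
```

```bash
python3 -m jog '{"turn":[[0,0,0],[0,0,0],[0,0,8],[0,0,15],[0,0,15],[0,0,15],[0,0,15],[0,0,15]],"delta_pos":[[0,0,0.03],[0.02,0.025,0.08],[0.05,0.063,0.1],[0.085,0.11,0.1],[0.12,0.15,0.1],[0.1545,0.1935,0.08],[0.1545,0.1935,0.06],[0.1545,0.1935,0.06]],"claw":[50,50,50,50,50,50,50,50]}'
python3 -m jog '{"turn":[[0,0,0],[0,0,0]],"delta_pos":[[0,0,0],[0,0,0]],"claw":[50,50]}'
python3 - <<'E'
from h import *
m,p,P=held('w13'); T=observe()['tool_pos']
th=np.radians(-5.7);X=np.array([np.cos(th),np.sin(th)]);Y=np.array([-X[1],X[0]])
e=T[:2]-np.array([.66686,.04628]);print('station rel',e@X,e@Y)
cv2.imwrite('pics/c13.png',cv2.resize(p[300:420,160:400,::-1],None,fx=3.2,fy=3.2,interpolation=cv2.INTER_CUBIC))
E
```

```text
clock: 26.08
tool_pos: [0.5703, 0.0559, 0.0813]
tcp_rot: [-3.14, -0.005, 3.044]
wrist_force: [-0.7, 0.1, -4.3]
width: 0.629
clock: 26.32
tool_pos: [0.5728, 0.0552, 0.0843]
tcp_rot: [3.141, 0.001, 3.042]
wrist_force: [-0.1, -0.3, -5.5]
width: 0.631
T [0.5728 0.0552 0.0843] yaw 174.27 F [-0.1 -0.3 -5.5] w 58.0
held 22764 [278. 256.] z 0.1196 rect [559.6  56.1] [88.9 73.6] 83.9
held 1373 [279. 375.] z 0.1194 rect [618.8  50.2] [57.6  9.5] 84.2
station rel -0.09435894739405966 -0.00048473502321516224
```

View pics/c13.png

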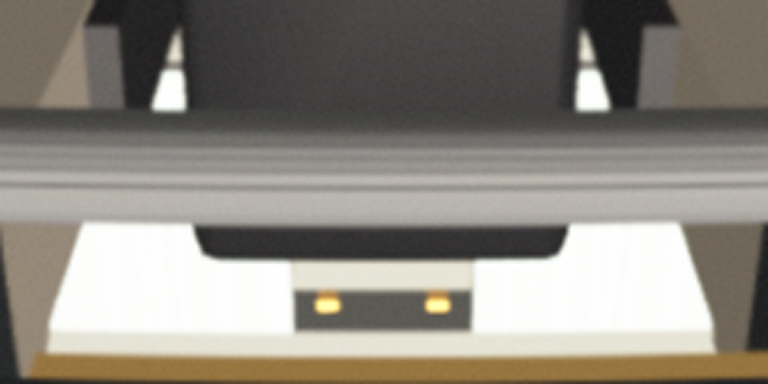

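```bash
python3 -m jog '{"turn":[[0,0,0],[0,0,0],[0,0,0],[0,0,0],[0,0,0]],"delta_pos":[[0,0.0005,-0.02],[0,0.0005,-0.032],[0,0.0005,-0.037],[0,0.0005,-0.0377],[0,0.0005,-0.0377]],"claw":[50,50,50,50,50]}'
python3 -m jog '{"turn":[[0,0,0],[0,0,0],[0,0,0],[0,0,0],[0,0,0],[0,0,0]],"delta_pos":[[0.01,-0.001,0],[0.02,-0.002,0],[0.03,-0.003,0],[0.04,-0.004,0],[0.05,-0.005,0],[0.05,-0.005,0]],"claw":[50,50,50,50,50,50]}'
python3 - <<'E'
from h import *
s=observe();print(s['tool_pos'],s['wrist_force'],s['wrist_torque'])
E
```

```text
clock: 27.0
tool_pos: [0.5727, 0.0561, 0.0461]
tcp_rot: [-3.142, 0.0, 3.042]
wrist_force: [-3.0, -0.8, -0.2]
width: 0.629
clock: 27.75
tool_pos: [0.6248, 0.0511, 0.0462]
tcp_rot: [3.141, 0.003, 3.042]
wrist_force: [2.0, -1.7, -0.3]
width: 0.636
[0.62476107 0.05113071 0.04618653] [ 2.04949835 -1.67856895 -0.29590954] [-0.10991785 -0.30997201 -0.00851873]
```

```bash
python3 -m jog '{"turn":[[0,0,0],[0,0,0],[0,0,0],[0,0,0],[0,0,0],[0,0,0],[0,0,0]],"delta_pos":[[0.012,-0.0012,0],[0.024,-0.0024,0],[0.033,-0.0033,0],[0.037,-0.0037,0],[0.039,-0.0039,0],[0.041,-0.0041,0],[0.042,-0.0042,0]],"claw":[50,50,50,50,50,50,50]}'
python3 -m jog '{"turn":[[0,0,0],[0,0,0],[0,0,0],[0,0,0],[0,0,0]],"delta_pos":[[0.001,0,0],[0.002,-0.0002,0],[0.003,-0.0003,0],[0.004,-0.0004,0],[0.004,-0.0004,0]],"claw":[50,50,50,50,50]}'
python3 - <<'E'
from h import *
s=observe();print(s['tool_pos'],s['wrist_force'])
E
```

```text
clock: 28.62
tool_pos: [0.6637, 0.0471, 0.0461]
tcp_rot: [-3.142, -0.002, 3.042]
wrist_force: [-8.4, 0.2, 7.4]
width: 0.626
clock: 29.25
tool_pos: [0.6678, 0.0467, 0.0461]
tcp_rot: [3.142, -0.002, 3.042]
wrist_force: [-6.8, 0.3, 7.2]
width: 0.628
[0.66783906 0.04673589 0.04607819] [-6.80715938  0.31350679  7.17423486]
```

```bash
python3 -m jog '{"turn":[[0,0,0],[0,0,0],[0,0,0],[0,0,0]],"delta_pos":[[0.001,0,0],[0.002,-0.0002,0],[0.003,-0.0003,0],[0.003,-0.0003,0]],"claw":[50,50,50,50]}'
python3 - <<'E'
from h import *
s=observe();print(s['tool_pos'],s['wrist_force'])
E
```

```text
clock: 29.75
tool_pos: [0.6681, 0.0467, 0.0462]
tcp_rot: [-3.141, -0.007, 3.042]
wrist_force: [-17.5, 1.7, 17.6]
width: 0.629
[0.66805578 0.04670269 0.04622917] [-17.46032839   1.65631666  17.60638832]
```

```bash
python3 -m jog '{"turn":[[0,0,0],[0,0,0],[0,0,0],[0,0,0],[0,0,0],[0,0,0],[0,0,0],[0,0,0]],"delta_pos":[[0,0,0],[0,0,0],[-0.003,0,0],[-0.003,0,0.03],[-0.003,0,0.08],[-0.03,-0.05,0.1],[-0.06,-0.1,0.12],[-0.09,-0.15,0.14]],"claw":[90,100,100,100,100,100,100,100]}'
python3 - <<'E'
from h import *
m,p,d=grab('wrist','w14')
for n in ['scene','side']:
    m,p,d=grab(n,n+'14');P=cloud(m,d);t=P[:,:,2]
    comps(P,(t>.074)&(t<.088)&(p.max(2)<70)&(P[:,:,0]>.55)&(P[:,:,0]<.8)&(abs(P[:,:,1])<.25),100,n)
E
python3 -m jog '{"turn":[[0,0,-3.6],[0,0,-3.6],[0,0,-3.6],[0,0,-3.6],[0,0,-3.6],[0,0,-3.6],[0,0,-3.6],[0,0,-3.6]],"delta_pos":[[-0.028,-0.052,-0.01],[-0.056,-0.104,-0.02],[-0.084,-0.156,-0.03],[-0.112,-0.208,-0.05],[-0.138,-0.2595,-0.07],[-0.138,-0.2595,-0.085],[-0.138,-0.2595,-0.085],[-0.138,-0.2595,-0.085]],"claw":[100,100,100,100,100,100,100,100]}'
python3 - <<'E'
from h import *
s=observe();print(s['tool_pos'],s['tcp_rot'],np.degrees(s['tcp_rot'][2])-180)
m,p,d=grab('wrist','w15');P=cloud(m,d);t=P[:,:,2]
comps(P,(t>.052)&(t<.066)&(P[:,:,0]<.55),500,'cnt')
E
```

```text
clock: 30.75
tool_pos: [0.5807, -0.105, 0.1863]
tcp_rot: [-3.141, 0.001, 3.043]
wrist_force: [1.1, -0.3, 0.0]
width: 1.002
scene 463 [241. 233.] z 0.08 rect [671.3  47.9] [59.7 96.5] 85.2
scene 561 [268. 252.] z 0.0799 rect [682.3 158.5] [55.6 97.1] 83.5
side 192 [314. 176.] z 0.0808 rect [669.5 153.8] [56.2 83.8] 85.9
side 214 [329. 196.] z 0.0807 rect [657.1  43.3] [55.4 80. ] 83.0
clock: 31.9
tool_pos: [0.4448, -0.362, 0.1009]
tcp_rot: [3.141, 0.0, 2.981]
wrist_force: [0.4, 0.2, -0.2]
width: 1.0
[ 0.44476882 -0.3620265   0.10091071] [3.14142247e+00 2.43883328e-04 2.98138592e+00] -9.179169810224892
cnt 12757 [275. 219.] z 0.0595 rect [ 440.4 -363.9] [ 58.3 100.5] 80.3
cnt 1519 [185. 376.] z 0.0634 rect [ 541.4 -434.7] [119.   17.3] 90.0
```

View pics/w14.png

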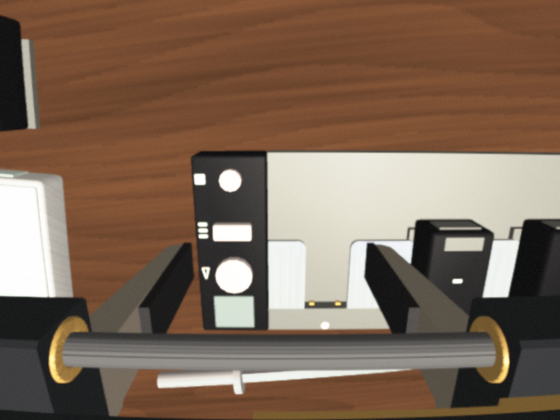

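View pics/w15.png

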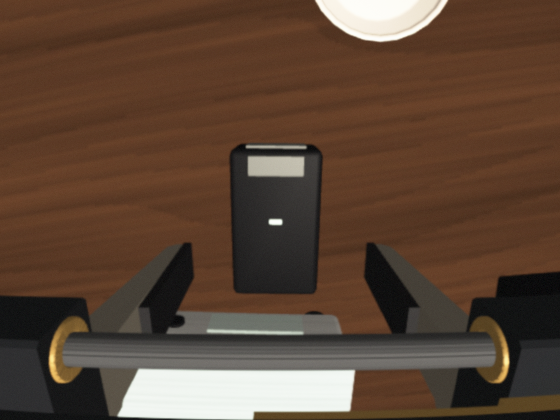

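```bash
python3 -m jog '{"turn":[[0,0,-0.4],[0,0,-0.4],[0,0,-0.4],[0,0,-0.4],[0,0,-0.4],[0,0,-0.4],[0,0,-0.4],[0,0,-0.4]],"delta_pos":[[-0.0045,-0.002,-0.04],[-0.0045,-0.002,-0.076],[-0.0045,-0.002,-0.0767],[-0.0045,-0.002,-0.0767],[-0.0045,-0.002,-0.0767],[-0.0045,-0.002,-0.0767],[-0.0045,-0.002,-0.0767],[-0.0045,-0.002,-0.0767]],"claw":[100,100,100,50,50,50,50,50]}'
python3 - <<'E'
from h import *
s=observe();T=s['tool_pos'];print(T,'to right x-94',np.array([.65594,-.06318])-.094*np.array([.99506,-.09932])-T[:2],np.degrees(s['tcp_rot'][2])-180)
E
```

```text
clock: 32.95
tool_pos: [0.4395, -0.3652, 0.0249]
tcp_rot: [-3.142, 0.001, 2.972]
wrist_force: [-0.1, 4.1, 8.2]
width: 0.628
[ 0.43953431 -0.36518075  0.02485678] to right x-94 [0.12287005 0.31133683] -9.689332726666834
```

```bash
python3 -m jog '{"turn":[[0,0,0],[0,0,4],[0,0,4],[0,0,4],[0,0,4],[0,0,4],[0,0,4],[0,0,4]],"delta_pos":[[0,0,0.04],[0,0,0.1],[0.02,0.057,0.11],[0.042,0.114,0.11],[0.065,0.17,0.11],[0.088,0.228,0.11],[0.11,0.285,0.11],[0.123,0.3115,0.08]],"claw":[50,50,50,50,50,50,50,50]}'
python3 -m jog '{"turn":[[0,0,0],[0,0,0],[0,0,0]],"delta_pos":[[0,0,-0.02],[0,0,-0.02],[0,0,-0.02]],"claw":[50,50,50]}'
python3 - <<'E'
from h import *
m,p,P=held('w16'); T=observe()['tool_pos']
th=np.radians(-5.7);X=np.array([np.cos(th),np.sin(th)]);Y=np.array([-X[1],X[0]])
e=T[:2]-np.array([.65594,-.06318]);print('station rel',e@X,e@Y)
cv2.imwrite('pics/c16.png',cv2.resize(p[300:420,160:400,::-1],None,fx=3.2,fy=3.2,interpolation=cv2.INTER_CUBIC))
E
```

```text
clock: 33.95
tool_pos: [0.5645, -0.0511, 0.1054]
tcp_rot: [3.141, 0.004, 3.045]
wrist_force: [0.2, -1.6, -4.2]
width: 0.628
clock: 34.33
tool_pos: [0.5622, -0.0541, 0.0845]
tcp_rot: [-3.141, 0.0, 3.042]
wrist_force: [0.1, 0.3, -3.9]
width: 0.629
T [ 0.5622 -0.0541  0.0845] yaw 174.29 F [ 0.1  0.3 -3.9] w 57.9
held 22700 [278. 256.] z 0.1191 rect [549.6 -53.3] [89.  75.2] 84.6
held 1234 [279. 375.] z 0.1188 rect [608.4 -58.8] [57.1  9.2] 84.4
station rel -0.0938785110837037 -0.00040664067861309415
```

View pics/c16.png

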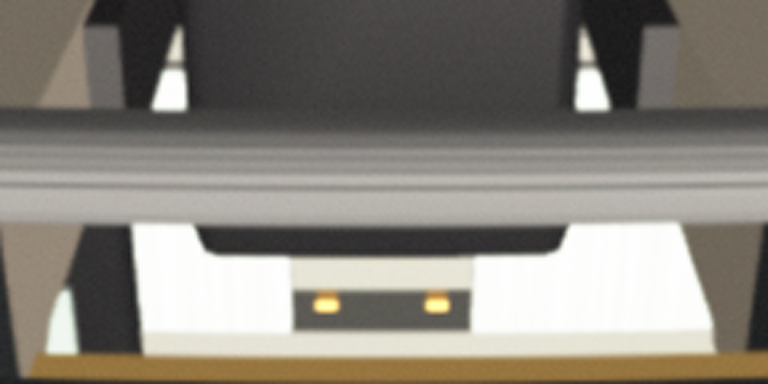

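```bash
python3 -m jog '{"turn":[[0,0,0],[0,0,0],[0,0,0],[0,0,0],[0,0,0]],"delta_pos":[[0,0.0005,-0.02],[0,0.0005,-0.032],[0,0.0005,-0.037],[0,0.0005,-0.0374],[0,0.0005,-0.0374]],"claw":[50,50,50,50,50]}'
python3 -m jog '{"turn":[[0,0,0],[0,0,0],[0,0,0],[0,0,0],[0,0,0],[0,0,0]],"delta_pos":[[0.01,-0.001,0],[0.02,-0.002,0],[0.03,-0.003,0],[0.04,-0.004,0],[0.05,-0.005,0],[0.05,-0.005,0]],"claw":[50,50,50,50,50,50]}'
python3 - <<'E'
from h import *
s=observe();print(s['tool_pos'],s['wrist_force'],s['wrist_torque'])
E
```

```text
clock: 35.0
tool_pos: [0.5624, -0.0533, 0.0469]
tcp_rot: [3.142, 0.001, 3.042]
wrist_force: [-0.1, 0.5, -3.6]
width: 0.627
clock: 35.75
tool_pos: [0.6142, -0.0584, 0.0468]
tcp_rot: [-3.142, 0.003, 3.042]
wrist_force: [1.2, -1.5, -0.2]
width: 0.632
[ 0.61421169 -0.05841165  0.04684937] [ 1.19648742 -1.47724594 -0.1821106 ] [-0.05035884 -0.2513605  -0.01146077]
```

```bash
python3 -m jog '{"turn":[[0,0,0],[0,0,0],[0,0,0],[0,0,0],[0,0,0],[0,0,0],[0,0,0]],"delta_pos":[[0.012,-0.0012,0],[0.024,-0.0024,0],[0.033,-0.0033,0],[0.037,-0.0037,0],[0.039,-0.0039,0],[0.041,-0.0041,0],[0.042,-0.0042,0]],"claw":[50,50,50,50,50,50,50]}'
python3 -m jog '{"turn":[[0,0,0],[0,0,0],[0,0,0],[0,0,0]],"delta_pos":[[0.001,0,0],[0.002,-0.0002,0],[0.003,-0.0003,0],[0.003,-0.0003,0]],"claw":[50,50,50,50]}'
python3 - <<'E'
from h import *
s=observe();print(s['tool_pos'],s['wrist_force'])
E
```

```text
clock: 36.62
tool_pos: [0.6538, -0.0624, 0.0467]
tcp_rot: [-3.142, -0.001, 3.042]
wrist_force: [-6.0, 0.6, 7.3]
width: 0.63
clock: 37.12
tool_pos: [0.6569, -0.0627, 0.0467]
tcp_rot: [3.142, -0.001, 3.042]
wrist_force: [-5.3, -0.0, 7.4]
width: 0.631
[ 0.65689859 -0.06270004  0.04674121] [-5.31973294 -0.02576965  7.35426876]
```

```bash
python3 -m jog '{"turn":[[0,0,0],[0,0,0],[0,0,0],[0,0,0]],"delta_pos":[[0.001,0,0],[0.002,-0.0002,0],[0.003,-0.0003,0],[0.003,-0.0003,0]],"claw":[50,50,50,50]}'
python3 -m jog '{"turn":[[0,0,0],[0,0,0]],"delta_pos":[[0.001,0,0],[0.002,-0.0002,0]],"claw":[50,50]}'
```

```text
clock: 37.62
tool_pos: [0.6575, -0.0627, 0.0468]
tcp_rot: [3.142, -0.005, 3.042]
wrist_force: [-15.2, 1.7, 16.3]
width: 0.632
clock: 37.88
tool_pos: [0.6576, -0.0627, 0.0469]
tcp_rot: [3.141, -0.009, 3.042]
wrist_force: [-23.3, 2.9, 23.1]
width: 0.628
```

Home against the stop: the pack stays still while the force rises. Next I release, lift off and check everything before the keys.

```bash
python3 -m jog '{"turn":[[0,0,0],[0,0,0],[0,0,0],[0,0,0],[0,0,0],[0,0,0],[0,0,0],[0,0,0]],"delta_pos":[[0,0,0],[0,0,0],[-0.004,0,0],[-0.004,0,0.03],[-0.004,0,0.08],[-0.04,-0.02,0.13],[-0.08,-0.05,0.18],[-0.13,-0.05,0.24]],"claw":[90,100,100,100,100,100,100,100]}'
python3 - <<'E'
from h import *
s=observe();print(s['tool_pos'],s['tcp_rot'])
m,p,d=grab('wrist','w17');P=cloud(m,d);t=P[:,:,2]
comps(P,(t>.046)&(t<.054)&(P[:,:,0]>.5)&(p.min(2)>120),80,'keys')
comps(P,(t>.074)&(t<.088)&(P[:,:,0]>.55),500,'bay')
for n in ['scene','side']:
    m,p,d=grab(n,n+'17');P=cloud(m,d);t=P[:,:,2]
    comps(P,(t>.074)&(t<.088)&(p.max(2)<70)&(P[:,:,0]>.55)&(P[:,:,0]<.8)&(abs(P[:,:,1])<.25),100,n)
    comps(P,(t>.052)&(t<.068)&(p.max(2)<70)&(P[:,:,0]>.25)&(P[:,:,0]<.8)&(abs(P[:,:,1]-.31)<.06),100,n+'tray')
E
```

```text
clock: 38.88
tool_pos: [0.5471, -0.1131, 0.2683]
tcp_rot: [-3.141, 0.0, 3.042]
wrist_force: [-1.3, -0.4, 1.0]
width: 0.999
[ 0.5470696  -0.11311491  0.26828489] [-3.14114179e+00  3.07917572e-04  3.04151058e+00]
keys 228 [250. 194.] z 0.0514 rect [ 561.2 -147.7] [18.5 18.3] 82.8
keys 90 [ 58. 195.] z 0.0468 rect [ 538.4 -376.5] [45.7  5.1] 78.1
keys 389 [251. 235.] z 0.0514 rect [ 610.8 -152.7] [35.9 15.4] 84.2
keys 603 [252. 269.] z 0.0512 rect [ 655.5 -157. ] [34.  34.4] 31.7
bay 2287 [432. 256.] z 0.0816 rect [657.4  47.2] [58. 80.] 84.6
bay 3154 [517. 264.] z 0.0816 rect [670.5 155.7] [59.2 82.8] 84.1
bay 4050 [332. 273.] z 0.0814 rect [657.9 -62.6] [ 58.5 100.9] 84.5
scene 402 [217. 215.] z 0.0798 rect [659.9 -61.4] [60.2 97.9] 84.5
scene 464 [241. 233.] z 0.0799 rect [671.9  49.4] [57.9 96.1] 84.9
scene 555 [269. 252.] z 0.0799 rect [681.6 158.5] [56.7 98.2] 83.6
scenetray 550 [359. 249.] z 0.0617 rect [504.6 311.5] [100.7  57.8] 3.1
scenetray 695 [334. 275.] z 0.0617 rect [626.  317.9] [99.5 58.1] 2.2
side 243 [318. 176.] z 0.0804 rect [678.5 154.1] [59.7 99.2] 83.5
side 237 [331. 195.] z 0.0807 rect [667.4  41.8] [ 53.  100.4] 84.4
side 365 [348. 215.] z 0.0805 rect [656. -66.] [56.5 99. ] 85.7
sidetray 227 [283. 161.] z 0.061 rect [622.  312.4] [102.4  59.3] 2.5
sidetray 249 [254. 170.] z 0.0621 rect [501.2 305.2] [101.3  55.8] 2.0
```

View pics/w17.png

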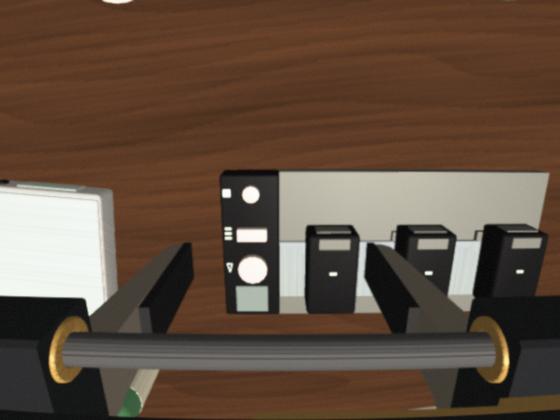

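View pics/scene17.png

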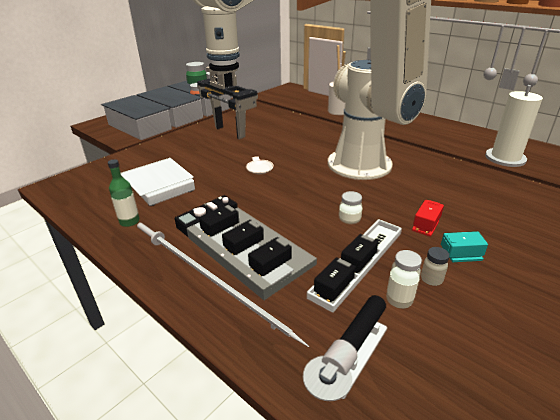

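```bash
python3 -m jog '{"turn":[[0,0,0],[0,0,0],[0,0,0],[0,0,0],[0,0,0],[0,0,0],[0,0,0],[0,0,0]],"delta_pos":[[0.02,-0.02,-0.05],[0.05,-0.039,-0.1],[0.064,-0.039,-0.15],[0.064,-0.039,-0.19],[0.064,-0.039,-0.2],[0.064,-0.039,-0.2],[0.064,-0.039,-0.2],[0.064,-0.039,-0.2]],"claw":[0,0,0,0,0,0,0,0]}'
```

```text
clock: 40.02
tool_pos: [0.6132, -0.1512, 0.0689]
tcp_rot: [-3.141, 0.003, 3.043]
wrist_force: [-0.3, -0.7, -0.1]
width: 0.15
```

```bash
python3 -m jog '{"turn":[[0,0,0],[0,0,0],[0,0,0],[0,0,0],[0,0,0],[0,0,0]],"delta_pos":[[-0.0015,0,0],[-0.0015,0,-0.005],[-0.0015,0,-0.015],[-0.0015,0,-0.022],[-0.0015,0,-0.025],[-0.0015,0,-0.025]],"claw":[0,0,0,0,0,0]}'
```

```text
clock: 40.78
tool_pos: [0.6108, -0.151, 0.0441]
tcp_rot: [-3.142, -0.0, 3.042]
wrist_force: [-8.6, 1.4, 24.8]
width: 0.008
```

Mode is fully down (z 0.0441, 24.8 N, where the spring needs about 5 N). Next I lift and press start.

```bash
python3 -m jog '{"turn":[[0,0,0],[0,0,0],[0,0,0],[0,0,0],[0,0,0],[0,0,0],[0,0,0]],"delta_pos":[[0,0,0.02],[0,0,0.04],[0.02,-0.003,0.04],[0.044,-0.005,0.04],[0.044,-0.005,0.025],[0.044,-0.005,0.02],[0.044,-0.005,0.02]],"claw":[0,0,0,0,0,0,0]}'
python3 - <<'E'
from h import *
print(observe()['tool_pos'])
m,p,d=grab('side','side18')
cv2.imwrite('pics/c18.png',cv2.resize(p[150:280,270:420,::-1],None,fx=4,fy=4,interpolation=cv2.INTER_CUBIC))
E
python3 -m jog '{"turn":[[0,0,0],[0,0,0],[0,0,0],[0,0,0]],"delta_pos":[[0,0,-0.01],[0,0,-0.017],[0,0,-0.02],[0,0,-0.02]],"claw":[0,0,0,0]}'
```

```text
clock: 41.65
tool_pos: [0.653, -0.1557, 0.0611]
tcp_rot: [3.141, -0.003, 3.042]
wrist_force: [0.6, 0.1, 0.1]
width: 0.008
[ 0.65297761 -0.15566325  0.06105145]
clock: 42.2
tool_pos: [0.6549, -0.1561, 0.0442]
tcp_rot: [-3.141, 0.0, 3.042]
wrist_force: [-6.2, 1.3, 20.7]
width: 0.004
```

View pics/c18.png

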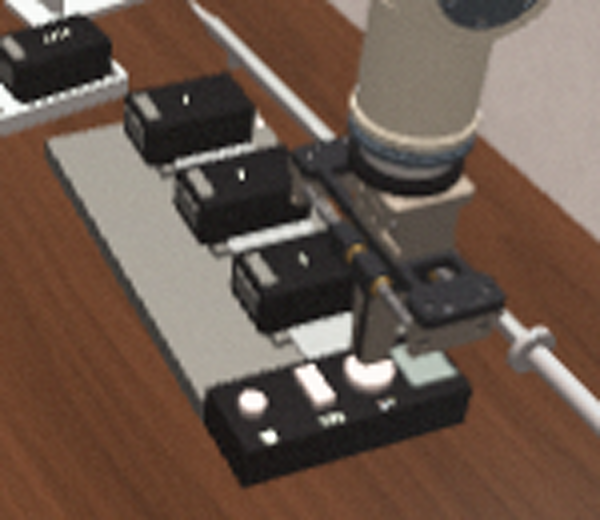

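Start is fully down as well (20.7 N). I lift clear, move away and make the final check.

```bash
python3 -m jog '{"turn":[[0,0,0],[0,0,0],[0,0,0],[0,0,0],[0,0,0],[0,0,0],[0,0,0],[0,0,0]],"delta_pos":[[0,0,0.03],[0,0,0.08],[-0.03,0,0.13],[-0.07,0,0.18],[-0.1,0,0.22],[-0.12,0,0.22],[-0.12,0,0.22],[-0.12,0,0.22]],"claw":[0,0,0,0,0,0,0,0]}'
python3 - <<'E'
from h import *
print(observe()['wrist_force'])
for n in ['scene','side']:
    m,p,d=grab(n,n+'19');P=cloud(m,d);t=P[:,:,2]
    comps(P,(t>.074)&(t<.088)&(p.max(2)<70)&(P[:,:,0]>.55)&(P[:,:,0]<.8)&(abs(P[:,:,1])<.25),100,n)
    comps(P,(t>.052)&(t<.068)&(p.max(2)<70)&(P[:,:,0]>.25)&(P[:,:,0]<.8)&(abs(P[:,:,1]-.31)<.06),100,n+'tray')
    comps(P,(t>.076)&(t<.14)&(p.max(2)>90)&(P[:,:,1]>0.15)&(P[:,:,0]<.65),40,'jars')
    comps(P,(t>.002)&(t<.017)&(p.min(2)>150)&(P[:,:,1]<-.2)&(P[:,:,0]<.4)&(P[:,:,0]>0.2),80,'spoon')
E
```

```text
clock: 43.2
tool_pos: [0.5351, -0.1559, 0.2616]
tcp_rot: [3.141, -0.0, 3.042]
wrist_force: [0.2, -0.2, 0.3]
width: 0.008
[ 0.22202557 -0.1726517   0.25587346]
scene 403 [217. 216.] z 0.0799 rect [659.5 -61.7] [61.2 98. ] 84.0
scene 458 [241. 232.] z 0.0799 rect [670.8  49.2] [58.4 98. ] 84.3
scene 560 [268. 252.] z 0.0799 rect [681.1 158.7] [57.3 98.6] 83.6
scenetray 549 [359. 249.] z 0.0617 rect [503.7 311.4] [101.4  58.4] 2.7
scenetray 693 [334. 275.] z 0.0617 rect [626.4 317.8] [100.9  57.5] 3.6
jars 519 [486. 104.] z 0.1087 rect [-696.6  230.9] [160.9  24.3] 89.1
jars 355 [548. 117.] z 0.1066 rect [-693.6  489.1] [97.6 24.2] 88.8
jars 517 [513. 136.] z 0.1086 rect [-384.6  426. ] [ 58.3 109.1] 7.7
jars 174 [352. 196.] z 0.0804 rect [336.4 177.9] [58.5 53.7] 8.3
jars 868 [406. 268.] z 0.1152 rect [549.6 453.9] [60.8 62.8] 75.4
spoon 293 [259. 165.] z 0.0087 rect [ 272.6 -274.3] [128.  103.6] 26.6
side 229 [316. 176.] z 0.0804 rect [672.5 154.2] [58.7 89.3] 83.5
side 182 [330. 196.] z 0.0798 rect [667.2  42.4] [53.7 99.9] 84.6
side 367 [348. 216.] z 0.0806 rect [656.1 -66.5] [57.2 99.4] 83.0
sidetray 225 [283. 161.] z 0.0609 rect [622.7 312.6] [100.3  67.2] 4.6
sidetray 249 [254. 170.] z 0.0622 rect [501.6 306.6] [102.5  58.9] 1.4
jars 72 [152.  18.] z 0.134 rect [ 531.8 2194.7] [ 40.6 234.5] 87.6
jars 275 [40. 40.] z 0.1095 rect [-202.8 2194.2] [170.6  55.7] 7.5
jars 883 [179.  73.] z 0.108 rect [ 452.2 1197.9] [133.3 384.1] 66.2
jars 293 [248. 138.] z 0.1098 rect [543.8 446.6] [63.7 61.1] 44.0
jars 48 [216. 144.] z 0.0835 rect [428.6 486.3] [40.  41.5] 24.3
jars 176 [220. 199.] z 0.081 rect [334.6 176.7] [57.9 55.1] 6.4
spoon 1284 [260. 330.] z 0.008 rect [ 280.6 -284.2] [138.2 101.6] 82.4
```

View pics/side19.png

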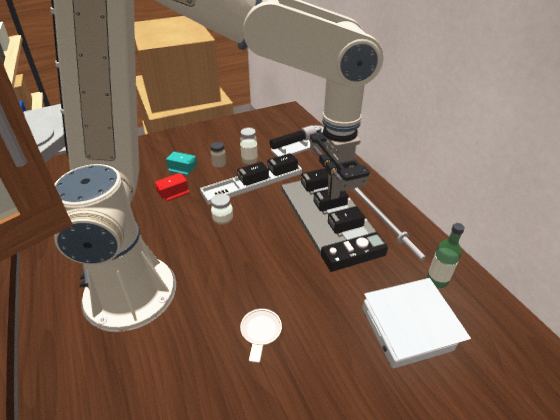

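```bash
python3 -c "
from station import sign_off; print(sign_off())"
```

```text
the job is handed in; nothing more can be done
None
```

The changeover is done and handed in at about 43 s of the 210 s allowed; the hand-in gave no verdict.

- **Order:** I pressed stop first. Then I slid the two charged packs out of the right and middle bays and put them upright in the far and middle tray pockets. I slid the three spent packs, terminal end first, into the left, middle and right bays. Last I pressed mode and then start.
- **Packs home:** each spent pack was pushed until it no longer moved while the force rose to 17–23 N. The last depth check put all three tops at 80 mm, within about 2–3 mm of their seats.
- **Charged packs:** both sit flat in their pockets, tops at 62 mm.
- **Keys:** each press reached a tip height of 44 mm, which is fully down, at 12.5, 24.8 and 20.7 N for stop, mode and start. I had no direct reading of key travel.
- **Bystanders:** I never touched the jars, spoon rest or skewer. `jar_tall` and `jar_wide` measured within about 5 mm of where they started in both views. The scene and side views disagreed on the spoon rest (scene about 12 mm off its start position, side under 1 mm), and it looks unmoved in the pictures. I checked `jar_small` and the skewer only by eye.
- **Other:** I saw no pack knocked aside. The arm was clear of everything, with the wrist force near zero, when I handed in.

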